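# Uncap the punch set and stow its cap in the drawer

## Robot

A 6-joint arm with a two-finger parallel gripper is mounted at the origin on the work surface. World frame = base frame: x ahead of the robot, y to its left, z up, the work surface at z = 0. Lengths are in m, angles in degrees, forces in N, time in s.
With the tool pointing down it reaches from about 0.3 to 0.875 m from the base axis. Payload 6.4 kg.
Tool frame: the origin (TCP) lies midway between the tips of the shut fingers; the grasp point (between the pads) lies 19 mm behind it; z points along the fingers, y is the direction in which the jaws open and shut (so a half turn about z gives the same grasp; the last joint's range is limited). The gripper opens to 85 mm and grips with 20 to 120 N. Pads are 22 mm wide; open, the fingers measure 114 mm over their backs; the gripper's body (76 mm by 85 mm) begins 54 mm behind the grasp point. The pads swing forward as they close: fully open they stand 13 mm farther back than shut.
Start: joints at [57.279, 10.359, 92.074, -0, 77.567, -11.82], TCP at [0.205, 0.537, 0.231] pointing down, gripper open.
Joint ranges: [-171.53, 171.53], [-51.25, 118.39], [17.06, 147.69], [-65.23, 245.23], [0, 150.52], [-178.68, 178.68]. Speed limits (degrees/s): [147.25, 147.25, 172.46, 180, 180, 180].

## Interface

Orientations are given as a 3x3 rotation matrix whose columns are the frame's x, y, z axes.
In Python, from station import telemetry, cams, robot gives the robot as it stands.
- The arm moves only by the tool drive_tool, never from a script. Its argument "plan" is a list of rows, each a list of 2 entries, a list of its own where there are three numbers: the shift along the tool's x, y, z in mm, then the turn, a rotation vector about the tool's x, y, z in degrees. A call has exactly 5 rows; each row shifts and turns the pose as measured when the row begins, along the tool's axes as they then stand; what a row does not reach is not made up. A row lasts 1/10 s, in which the tool goes at most 50 mm and 8.59 degrees, less where a joint would pass 70% of its speed; a pose out of reach is approached as far as the arm can. A call with a gripper value outside its range is refused whole. "claw" is the opening, from -1 (shut) to 1 (fully open), set as the call begins (left out, the last holds). The fingers move at their own pace and stop on an object; "force" is the grip in N (left out, the last holds). Time passes only in rows, so rows that do not move let the fingers close, or fill a call up. It gives the time, the measured TCP pose, the force and the opening at its end, in the units of the state.
- telemetry.get_obs(): the state, without advancing time (a new reading comes with each control period).
- cams.get_image(name): name is "side" or "top" or "wrist"; returns the picture (420x560x3 uint8, red, green, blue); there is no depth.
- cams.camera_params(name): a dict with "K" (3x3 intrinsics, pixels), "camera_from_world" (4x4, takes a point from world to camera coordinates); the wrist camera has in their place "mount" (4x4, takes a point from camera to tool coordinates, whose origin is the TCP and whose axes are the flange's). Camera axes: x right, y up, looking along -z (the intrinsics and any distortion apply to the point x, -y, -z); pixel columns grow to the right and rows downward; lengths in m; the calibration is good to about 2 mm. A picture is of the moment at which its call begins: read the wrist's pose just before it. camera_params takes no time and is no camera call.
- robot.hand_in(): hands the job in, once; it reports no verdict.
The state is a dict: "clock": time; "qpos": joint angles; "qd": joint speeds; "effort": joint torques, N m; "position": TCP position; "tool_rot": TCP orientation; "force": force on the tool from outside, world axes, zero at the start; "ft_torque": the same for the moment, N m; "gripper_width": opening from 0.0 (shut) to 1.0 (fully open).
Only numpy, scipy, OpenCV 4.12 (cv2) and the standard library are available. Lean on these libraries where they do the work, as an engineer would, in place of code of your own. Each camera call takes 0.05 s, during which the arm holds its last target. There are 200 camera calls.

## Task

The punch set stands in the sheet-metal sorter (the widest of the three things in it): lift its loose cap straight off, leaving the lower half with the punches standing in its slot. Stow the cap mouth down on the floor of the empty red bin in the front row of the open drawer, lowering it right down rather than dropping it, then push the drawer gently fully shut with the cap still standing. Leave everything else as it is.

Things in the scene. Friction and masses are not known exactly. Their poses are not given: they have to be found in the camera images.
- cap: Loose white plastic cap of the punch set, hollow, mouth down: 68 (x) by 26 (y) by 48 mm tall, walls 2.5 mm, top 3 mm, 40 g. Origin: centre of its mouth (underside), z up. It sits on the punch case, punches standing 40 mm up inside it with 1.5 mm play, no catch. In the rack its 68 mm wide faces are hidden by dividers 2 mm away and as high as its top; only its narrow ends (68 mm apart) are free.
- punch_case: Lower half of the punch set: black plastic block 68 mm (x) by 26 mm (y) by 50 mm tall, five steel punches in one row standing 40 mm above its shoulder; about 0.45 kg, loose. It stands upright in one of the three rack slots: it is the widest (68 mm) of the three things there. Origin: centre of its underside, x along its 68 mm width, z up.
- rack: Fixed sheet-steel sorter: base plate 90 (x) by 100 mm (y), 3 mm thick; four upright dividers (60 mm along x, 2.5 mm thick, tops 102 mm above the bench) make three slots 30 mm wide, 32.5 mm apart along y; 13 mm lips at x = -37 and +37 mm, else open at front and back. Origin: centre of its underside. The bench between it and the drawer unit is free.
- small_case: Bystander in another slot of the rack: a smaller closed case, black below and white above, 48 mm (x) by 26 mm by 88 mm tall. Origin: centre of its underside.
- leaf_gauge: Bystander in another slot of the rack: a folded steel leaf gauge standing on end, 32 mm (x) by 26 mm by 88 mm tall. Origin: centre of its underside.
- cabinet: Fixed bench-top drawer unit, light grey, 276 mm wide (y), 290 mm deep (x), 112 mm tall, one blue drawer. Origin: at bench level, middle of the housing's front face; its x points from the front into the housing, which is the way the drawer shuts.
- drawer (a joint): How far the drawer is pulled out, in m: 0 = fully shut (rigid stop), 0.195 = fully out; it starts at about 0.19. It runs along the cabinet's -x as it opens, stays where it is left, and takes about 3 N plus 20 N per m/s to move; a hard shove or slam can topple a cap standing in it.
- drawer_pull (a point): On the drawer: middle of the front face of the long aluminium grip strip along the top of the blue front (222 mm long across, 20 mm high, with black ends). 76 mm above the bench, 34 mm in front of the housing when shut; the strip's top is at 86 mm, the front's top at 88 mm. Axes as the cabinet's.
- bin_empty: The empty one of three loose red plastic bins in the drawer's front row (next to its front), in any of the three places: 80 by 80 mm outside, 76 by 76 inside, 65 mm tall, floor and walls 2 mm, 0.12 kg; fingers spread wide inside would jam on its walls. Origin: centre of its underside, 17 mm above the bench; x and y along its sides, as the cabinet's. The rows behind are fixed.
- bin_bearing: Bystander bin in the front row, same size, with a ball bearing in it. Origin: centre of its underside.
- bin_bush: Bystander bin in the front row, same size, with a brass bush in it. Origin: centre of its underside.
- bearing: Bystander: ball bearing, 52 mm across, 15 mm tall, lying in its bin. Origin: centre of its underside.
- bush: Bystander: flanged brass bush, 48 mm across, 34 mm tall, standing in its bin. Origin: centre of its underside.
- cap_top (a point): Centre of the cap's closed top, 48 mm from its mouth along the cap's z.
Things that resemble listed ones, but are neither listed nor needed, are in the scene too. What is shaped like the punch_case but turquoise or yellow is not meant. Leave any turquoise look-alike of the cap alone.

How it is judged (in metres and radians):
On the way, in this order (a step that is already met when the one before it is completed fails the run):
1. the cap is lifted clear above the punches (z of cap in the frame of punch_case above 0.092 m), for 0.1 s.
2. the cap stands mouth down on the floor of the empty bin, let go, with the drawer still open (horizontal distance between cap and bin_empty below 0.04 m and z of cap in the frame of bin_empty below 0.006 m and z of cap_top in the frame of bin_empty above 0.046 m and angle between cap's own z axis and vertical below 0.12 rad and linear speed of cap below 0.03 m/s and contact force between the fingers and cap below 0.1 N and value of joint drawer above 0.05 m), for 0.3 s.
At the end, for the whole second after the job is handed in: Drawer shut to within 6 mm; the cap stands mouth down at rest on the floor of the bin that was empty (within 7 degrees, 4 mm); the punch case is upright (6 degrees), it and its rack neighbours within 15 mm of their starts; bins flat in the drawer, bearing and bush in theirs (horizontal distance between cap and bin_empty below 0.04 m and z of cap in the frame of bin_empty below 0.006 m and z of cap_top in the frame of bin_empty above 0.046 m and angle between cap's own z axis and vertical below 0.12 rad and linear speed of cap below 0.03 m/s and value of joint drawer below 0.006 m and z of each of bin_empty, bin_bearing, bin_bush in the frame of cabinet below 0.025 m and angle between punch_case's own z axis and vertical below 0.1 rad and distance of each of punch_case, small_case, leaf_gauge from where it was at the start of the episode below 0.015 m and horizontal distance between bearing and bin_bearing below 0.035 m and horizontal distance between bush and bin_bush below 0.035 m and z of bearing in the frame of bin_bearing below 0.015 m and z of bush in the frame of bin_bush below 0.015 m); the robot touches nothing.
It fails at once if the cap is dropped into the bin (falls faster than 0.35 m/s between the bin's rim and its floor) (horizontal distance between cap and bin_empty below 0.04 m and z of cap in the frame of bin_empty between 0.003 and 0.06 m and linear speed of cap above 0.35 m/s).
It fails at once if the punch case is pulled up out of the rack or knocked over (distance of punch_case from where it was at the start of the episode above 0.03 m or angle between punch_case's own z axis and vertical above 0.3 rad).
It fails at once if a neighbour in the rack is pulled out or knocked over (distance of any of small_case, leaf_gauge from where it was at the start of the episode above 0.03 m).
It also fails if it takes over 72 s, if anything falls off the work surface, if the arm or the gripper's body presses on something with over 40 N, if the wrist force passes 120 N, or if a joint passes its speed limit or range.

## Working session

There is one attempt and no reset: what is moved stays moved. The work goes in short steps, Python scripts to look and compute and a tool call to move; the robot and the scene stay as the last step left them, time stands still between calls to the robot, and variables do not carry over. Pictures are saved under pics/ and viewed, about 8 in all and at most 12, crops included, and the job is handed in when it is done.

Besides the shell and the picture viewer there is one more tool, called after "Emit:" as name([rows], argument=value, ...), one row to a line, values as JSON. drive_tool: Moves the arm, as the interface text tells. Its arguments: {"type":"object","properties":{"plan":{"type":"array"},"claw":{"type":"number"},"force":{"type":"number"}},"required":["plan"]}

```bash
mkdir -p pics; ls
cat > h.py <<'E'
import numpy as np,cv2
from station import telemetry,cams,robot
def grab(n,f):
    im=cams.get_image(n); cv2.imwrite('pics/'+f,cv2.cvtColor(im,cv2.COLOR_RGB2BGR)); return im
def cam(n,obs=None):
    p=cams.camera_params(n); K=np.array(p['K'])
    if n=='wrist':
        o=obs or telemetry.get_obs(); T=np.eye(4);T[:3,:3]=o['tool_rot'];T[:3,3]=o['position']
        W=T@np.array(p['mount'])
    else: W=np.linalg.inv(np.array(p['camera_from_world']))
    return K,W
def ray(c,u,v):
    K,W=c; d=np.linalg.solve(K,[u,v,1]); d=W[:3,:3]@np.array([d[0],-d[1],-d[2]]); return W[:3,3],d
def onz(c,u,v,z):
    o,d=ray(c,u,v); return o+d*(z-o[2])/d[2]
def proj(c,P):
    K,W=c; q=np.linalg.inv(W)@np.append(P,1); a=K@np.array([q[0],-q[1],-q[2]]); return a[:2]/a[2]
E
python3 - <<'E'
from h import *
print(telemetry.get_obs())
a=grab('top','top0.png');b=grab('side','side0.png')
for n in ('top','side','wrist'): print(n,cams.camera_params(n))
E
```

```text
pics
{'clock': 0.0, 'qpos': array([ 5.72791372e+01,  1.03994454e+01,  9.21341689e+01, -4.37998749e-04,
        7.75676293e+01, -1.18205450e+01]), 'qd': array([ 0.01390059, -0.08729334, -0.01515659,  0.00032313,  0.00853697,
       -0.03671371]), 'effort': array([ 2.16603046e-03, -4.44874370e+01, -3.51336730e+01, -4.17078672e-05,
        9.00226791e-03,  4.78000231e-05]), 'position': array([0.20480145, 0.53667879, 0.23038699]), 'tool_rot': array([[-9.34202917e-01,  3.56740816e-01, -9.48883316e-04],
       [ 3.56741902e-01,  9.34201795e-01, -1.49066508e-03],
       [ 3.54667418e-04, -1.73109011e-03, -9.99998439e-01]]), 'force': array([ 0.13182133, -0.66372242, -0.04478459]), 'ft_torque': array([ 0.00953577, -0.02474482, -0.01914578]), 'gripper_width': 0.9982232371971729}
top {'K': array([[448.11293746,   0.        , 278.71907015],
       [  0.        , 448.11293746, 197.65577374],
       [  0.        ,   0.        ,   1.        ]]), 'camera_from_world': array([[-0.02148518, -0.99976267,  0.00360377,  0.00725002],
       [ 0.99764879, -0.02120483,  0.06517091, -0.57459281],
       [-0.0
[... 362 characters left out ...]
     [ 0.29635427,  0.42691081,  0.85435432, -0.26112337],
       [-0.51557731, -0.68149138,  0.51937418, -0.81513052],
       [ 0.        ,  0.        ,  0.        ,  1.        ]])}
wrist {'K': array([[372.11137816,   0.        , 281.61585575],
       [  0.        , 372.11137816, 212.56627071],
       [  0.        ,   0.        ,   1.        ]]), 'mount': array([[-1.09007540e-03,  9.63543526e-01,  2.67549406e-01,
         6.69815979e-02],
       [ 9.99999336e-01,  9.50646082e-04,  6.50667864e-04,
        -4.65984397e-05],
       [ 3.72602013e-04,  2.67549938e-01, -9.63543923e-01,
        -1.42452035e-01],
       [ 0.00000000e+00,  0.00000000e+00,  0.00000000e+00,
         1.00000000e+00]])}
```

View pics/top0.png

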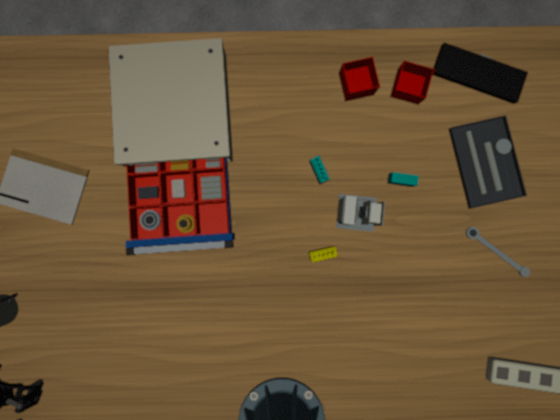

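View pics/side0.png

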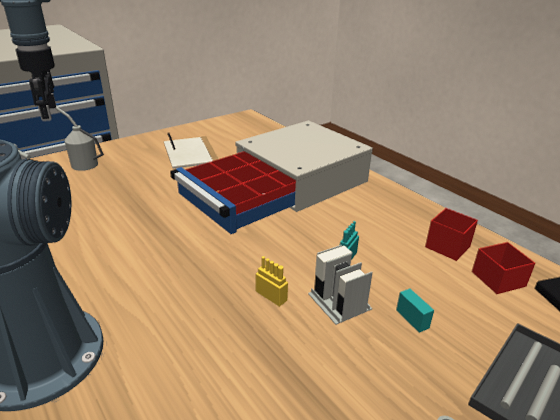

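Top view: the rack is at (360,212), with three things side by side at about (348,210), (365,212) and (376,212). The front bins are bearing (150,220), bush (185,223) and empty (213,218). The turquoise and yellow look-alikes at (318,170), (403,180) and (323,254) are not meant. I'll confirm with an enlarged crop.

Run:
```python
import cv2,numpy as np
a=cv2.imread('pics/top0.png')[180:250,320:400]; b=cv2.imread('pics/side0.png')[235:330,295:385]
f=lambda x:cv2.resize(x,(400,400),interpolation=cv2.INTER_CUBIC)
a=np.clip(f(a)*1.6,0,255).astype(np.uint8)
cv2.imwrite('pics/crop.png',np.hstack([a,f(b)]))
from h import *
c=cam('top')
for uv in [(126,250),(233,243)]: print(onz(c,*uv,.08))
for uv in [(115,163),(229,160)]: print(onz(c,*uv,.112))
```

```text
[0.44965205 0.37347094 0.08      ]
[0.46110121 0.11028162 0.08      ]
[0.66090429 0.38942543 0.112     ]
[0.66244226 0.11383445 0.112     ]
```

View pics/crop.png

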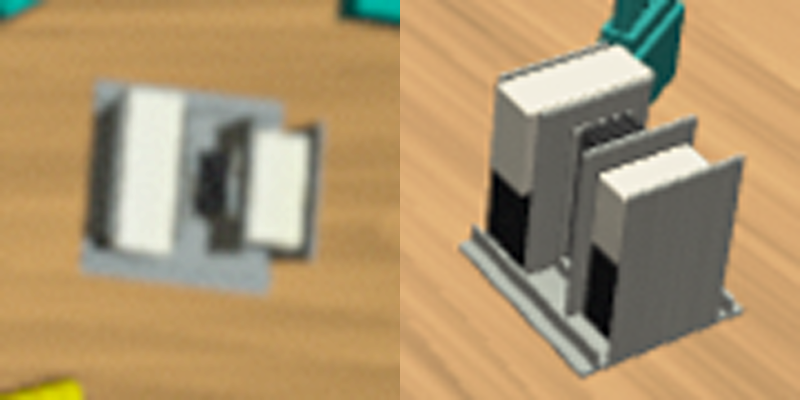

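The crop shows the punch set at the left, (348,210): its white top is the longest of the three. The narrow white-and-black case is at the right and the dark leaf gauge in the middle. Next I'll measure cap, drawer and free bench.

Run:
```python
from h import *
im=cv2.cvtColor(cv2.imread('pics/top0.png'),cv2.COLOR_BGR2RGB).astype(int); c=cam('top')
hsv=cv2.cvtColor(im.astype(np.uint8),cv2.COLOR_RGB2HSV)
def rect(m,z,name,box=None,minA=15):
    m=m.astype(np.uint8)
    if box: mm=np.zeros_like(m); u0,v0,u1,v1=box; mm[v0:v1,u0:u1]=m[v0:v1,u0:u1]; m=mm
    n,l,s,ce=cv2.connectedComponentsWithStats(m)
    for i in range(1,n):
        if s[i,4]<minA: continue
        ys,xs=np.where(l==i)
        P=np.array([onz(c,x,y,z)[:2]*1000 for x,y in zip(xs,ys)]).astype(np.float32)
        (cx,cy),wh,a=cv2.minAreaRect(P)
        print(name,ce[i].round(1),s[i,4],'xy',round(cx),round(cy),'wh',np.round(wh),'ang',round(a,1))
S,V,H=hsv[...,1],hsv[...,2],hsv[...,0]
rect((S<45)&(V>130),.101,'white',(335,190,390,235))
rect((H>80)&(H<95)&(S>150),.09,'turq'); rect((H>25)&(H<35)&(S>180)&(V>100),.09,'yel',(290,150,420,290))
rect((H>105)&(H<125)&(S>120),.088,'blue',(110,220,250,260))
rect(((H<6)|(H>174))&(S>180)&(V>60),.082,'red',(120,200,235,242))
rect((S<60)&(V>100),.112,'cab',(100,30,240,165),500)
```

```text
white [349.6 209.4] 270 xy 537 -176 wh [24. 67.] ang 82.5
white [375.1 212.4] 175 xy 529 -238 wh [23. 45.] ang 82.8
turq [319.1 169.4] 249 xy 638 -106 wh [63. 25.] ang 22.6
turq [403. 179.] 280 xy 610 -312 wh [69. 25.] ang 80.6
yel [323.1 254. ] 286 xy 430 -110 wh [26. 67.] ang 11.6
blue [179.5 240.2] 455 xy 473 240 wh [ 22. 262.] ang 3.2
red [183.8 216. ] 2412 xy 530 244 wh [ 95. 241.] ang 2.8
cab [168.2 101.2] 13331 xy 812 260 wh [293. 278.] ang 2.9
```

```bash
cat > plan.py <<'E'
import sys; from h import *
from scipy.spatial.transform import Rotation as Rn
# plan.py x y z yaw_of_tool_y(deg) nrows : prints rows, tool frame mm/deg
def plan(t,yaw,n):
    o=telemetry.get_obs(); p=np.array(o['position'])*1000; R=np.array(o['tool_rot']); t=np.array(t)
    a=np.radians(yaw); y=np.array([np.cos(a),np.sin(a),0]); z=np.array([0,0,-1.]); Rt=np.c_[np.cross(y,z),y,z]
    rv=Rn.from_matrix(R.T@Rt).as_rotvec(degrees=True)
    print('at',p.round(1),'yawY',np.degrees(np.arctan2(R[1,1],R[0,1])).round(1),'F',o['force'].round(1),'w',round(o['gripper_width'],3),'t',o['clock'],'turn',rv.round(1))
    d=(t-p)/n; Rk=R; k=max(1,int(np.ceil(np.linalg.norm(rv)/8.5))); out=[]
    for i in range(n):
        r=rv/k if i<k else rv*0
        out.append([[*map(float,(Rk.T@d).round(1))],[*map(float,r.round(1))]])
        Rk=Rk@Rn.from_rotvec(r,degrees=True).as_matrix()
    for i in range(0,n,5): print(out[i:i+5])
if __name__=='__main__':
    a=list(map(float,sys.argv[1:6])); plan(a[:3],a[3],int(a[4]))
E
python3 plan.py 537 -176 230 -7.3 20
```

```text
at [204.8 536.7 230.5] yawY 69.1 F [-0.9  0.  -0.3] w 1.0 t 0.1 turn [-0.1  0.  76.4]
[[[-28.2, -27.4, 0.1], [-0.0, 0.0, 8.5]], [[-32.0, -22.9, 0.1], [-0.0, 0.0, 8.5]], [[-35.0, -17.9, 0.0], [-0.0, 0.0, 8.5]], [[-37.3, -12.6, 0.0], [-0.0, 0.0, 8.5]], [[-38.7, -6.9, 0.0], [-0.0, 0.0, 8.5]]]
[[[-39.3, -1.1, 0.0], [-0.0, 0.0, 8.5]], [[-39.0, 4.7, 0.0], [-0.0, 0.0, 8.5]], [[-37.9, 10.4, 0.0], [-0.0, 0.0, 8.5]], [[-36.0, 15.9, 0.0], [-0.0, 0.0, 8.5]], [[-33.2, 21.0, 0.0], [-0.0, 0.0, 0.0]]]
[[[-33.2, 21.0, 0.0], [-0.0, 0.0, 0.0]], [[-33.2, 21.0, 0.0], [-0.0, 0.0, 0.0]], [[-33.2, 21.0, 0.0], [-0.0, 0.0, 0.0]], [[-33.2, 21.0, 0.0], [-0.0, 0.0, 0.0]], [[-33.2, 21.0, 0.0], [-0.0, 0.0, 0.0]]]
[[[-33.2, 21.0, 0.0], [-0.0, 0.0, 0.0]], [[-33.2, 21.0, 0.0], [-0.0, 0.0, 0.0]], [[-33.2, 21.0, 0.0], [-0.0, 0.0, 0.0]], [[-33.2, 21.0, 0.0], [-0.0, 0.0, 0.0]], [[-33.2, 21.0, 0.0], [-0.0, 0.0, 0.0]]]
```

Emit:
drive_tool([
  [[-28,-27,0],[0,0,8.5]],
  [[-32,-23,0],[0,0,8.5]],
  [[-35,-18,0],[0,0,8.5]],
  [[-37,-13,0],[0,0,8.5]],
  [[-39,-7,0],[0,0,8.5]],
], claw=1)

```text
clock: 0.6
position: [0.2854, 0.3547, 0.2278]
tool_rot: [[-0.44, 0.898, -0.004], [0.898, 0.44, -0.003], [-0.001, -0.005, -1.0]]
force: [0.7, 0.2, 0.6]
gripper_width: 0.999
```

Emit:
drive_tool([
  [[-39,-1,0],[0,0,8.5]],
  [[-39,5,0],[0,0,8.5]],
  [[-38,10,0],[0,0,8.5]],
  [[-36,16,0],[0,0,8.5]],
  [[-33,21,0],[0,0,0]],
])

```text
clock: 1.1
position: [0.3664, 0.1682, 0.2269]
tool_rot: [[0.149, 0.989, -0.005], [0.989, -0.149, -0.004], [-0.004, -0.004, -1.0]]
force: [1.0, 0.0, -0.1]
gripper_width: 0.999
```

```bash
python3 plan.py 537 -176 215 -7.3 10
```

```text
at [366.4 168.2 226.9] yawY -8.6 F [ 1.   0.  -0.1] w 0.999 t 1.1 turn [-0.2  0.3 -1.3]
[[[-31.5, 22.0, 1.2], [-0.2, 0.3, -1.3]], [[-32.0, 21.3, 1.2], [-0.0, 0.0, -0.0]], [[-32.0, 21.3, 1.2], [-0.0, 0.0, -0.0]], [[-32.0, 21.3, 1.2], [-0.0, 0.0, -0.0]], [[-32.0, 21.3, 1.2], [-0.0, 0.0, -0.0]]]
[[[-32.0, 21.3, 1.2], [-0.0, 0.0, -0.0]], [[-32.0, 21.3, 1.2], [-0.0, 0.0, -0.0]], [[-32.0, 21.3, 1.2], [-0.0, 0.0, -0.0]], [[-32.0, 21.3, 1.2], [-0.0, 0.0, -0.0]], [[-32.0, 21.3, 1.2], [-0.0, 0.0, -0.0]]]
```

Emit:
drive_tool([
  [[-32,22,1],[-0.2,0.3,-1.3]],
  [[-32,22,1],[0,0,0]],
  [[-32,22,1],[0,0,0]],
  [[-32,22,1],[0,0,0]],
  [[-32,22,1],[0,0,0]],
])

```text
clock: 1.6
position: [0.4555, -0.0129, 0.2211]
tool_rot: [[0.127, 0.992, 0.0], [0.992, -0.127, 0.002], [0.002, -0.0, -1.0]]
force: [0.8, 0.2, -0.2]
gripper_width: 0.997
```

Emit:
drive_tool([
  [[-32,22,0],[0,0,0]],
  [[-32,22,0],[0,0,0]],
  [[-32,22,0],[0,0,0]],
  [[-32,22,0],[0,0,0]],
  [[-32,22,0],[0,0,0]],
])

```text
clock: 2.1
position: [0.5452, -0.1934, 0.2182]
tool_rot: [[0.129, 0.992, -0.003], [0.992, -0.129, 0.004], [0.003, -0.003, -1.0]]
force: [0.8, 0.2, 0.4]
gripper_width: 1.005
```

```bash
python3 plan.py 537 -176 200 -7.3 5
```

```text
at [ 545.2 -193.4  218.2] yawY -7.4 F [0.8 0.2 0.4] w 1.005 t 2.1 turn [-0.2 -0.2 -0.1]
[[[3.2, -2.1, 3.7], [-0.2, -0.2, -0.1]], [[3.2, -2.1, 3.6], [-0.0, -0.0, -0.0]], [[3.2, -2.1, 3.6], [-0.0, -0.0, -0.0]], [[3.2, -2.1, 3.6], [-0.0, -0.0, -0.0]], [[3.2, -2.1, 3.6], [-0.0, -0.0, -0.0]]]
```

Emit:
drive_tool([
  [[6,-4,8],[-0.2,-0.2,0]],
  [[6,-4,8],[0,0,0]],
  [[4,-2,2],[0,0,0]],
  [[0,0,0],[0,0,0]],
  [[0,0,0],[0,0,0]],
])

```text
clock: 2.6
position: [0.5362, -0.1774, 0.1967]
tool_rot: [[0.132, 0.991, -0.003], [0.991, -0.132, 0.001], [0.001, -0.004, -1.0]]
force: [0.1, 0.3, -0.1]
gripper_width: 1.001
```

Run:
```python
from h import *
o=telemetry.get_obs(); c=cam('wrist',o); im=grab('wrist','w1.png')
print((o['position']*1000).round(1))
hsv=cv2.cvtColor(im,cv2.COLOR_RGB2HSV); m=((hsv[...,1]<45)&(hsv[...,2]>120)).astype(np.uint8)
n,l,s,ce=cv2.connectedComponentsWithStats(m)
for i in range(1,n):
    if s[i,4]<800: continue
    ys,xs=np.where(l==i); sel=np.arange(0,len(xs),3)
    P=np.array([onz(c,xs[k],ys[k],.101)[:2]*1000 for k in sel]).astype(np.float32)
    print(ce[i].round(),s[i],cv2.minAreaRect(P))
```

```text
[ 536.2 -177.4  196.7]
[283. 220.] [ 231  195  104   74 4918] ((535.5385131835938, -189.98007202148438), (51.8518180847168, 67.87769317626953), 82.4373779296875)
[284. 294.] [ 241  280   86   30 1995] ((529.9188232421875, -236.00177001953125), (22.694988250732422, 59.50315856933594), 82.44667053222656)
```

View pics/w1.png

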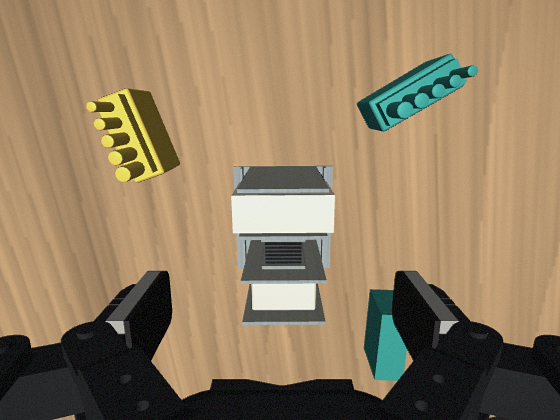

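The wrist picture shows the cap's top (white) at u 231–335, v 194–233, between its dividers, and the narrow small case at (284,297). I'll locate the corners at z = 0.101.

```bash
python3 - <<'E'
from h import *
c=cam('wrist')
im=cv2.imread('pics/w1.png'); m=(im.min(2)>195).astype(np.uint8); m[:185]=0;m[245:]=0
n,l,s,ce=cv2.connectedComponentsWithStats(m); i=1+s[1:,4].argmax(); print(s[i])
ys,xs=np.where(l==i)
print(cv2.minAreaRect(np.array([onz(c,x,y,.101)[:2]*1000 for x,y in zip(xs,ys)]).astype(np.float32)))
E
python3 plan.py 536 -177 100 -7.5 5
```

```text
[ 231  195  104   38 3822]
((537.3276977539062, -176.95782470703125), (25.561973571777344, 67.90138244628906), 82.41458892822266)
at [ 536.3 -177.3  196.8] yawY -7.6 F [ 0.3  0.1 -0.5] w 1.001 t 2.65 turn [-0.2 -0.  -0.1]
[[[0.0, -0.0, 19.4], [-0.2, -0.0, -0.1]], [[0.1, -0.1, 19.4], [-0.0, -0.0, -0.0]], [[0.1, -0.1, 19.4], [-0.0, -0.0, -0.0]], [[0.1, -0.1, 19.4], [-0.0, -0.0, -0.0]], [[0.1, -0.1, 19.4], [-0.0, -0.0, -0.0]]]
```

Size 25.6 × 67.9 mm, which matches the cap. Centre (537,-177), yaw -7.6°. Descending.

Emit:
drive_tool([
  [[0,1,25],[-0.2,0,0]],
  [[0,0,25],[0,0,0]],
  [[0,0,20],[0,0,0]],
  [[0,0,5],[0,0,0]],
  [[0,0,0],[0,0,0]],
])

```text
clock: 3.15
position: [0.5401, -0.1767, 0.1244]
tool_rot: [[0.129, 0.992, 0.008], [0.992, -0.129, -0.004], [-0.003, 0.009, -1.0]]
force: [-0.4, -0.4, 0.5]
gripper_width: 1.0
```

```bash
python3 plan.py 537.3 -177 57 -7.6 5
```

```text
at [ 540.1 -176.7  124.4] yawY -7.4 F [-0.4 -0.4  0.5] w 1.0 t 3.15 turn [0.5 0.2 0.2]
[[[-0.1, -0.7, 13.5], [0.5, 0.2, 0.2]], [[-0.1, -0.6, 13.5], [0.0, 0.0, 0.0]], [[-0.1, -0.6, 13.5], [0.0, 0.0, 0.0]], [[-0.1, -0.6, 13.5], [0.0, 0.0, 0.0]], [[-0.1, -0.6, 13.5], [0.0, 0.0, 0.0]]]
```

Emit:
drive_tool([
  [[0,-2.5,5],[0.5,0.2,0]],
  [[0,-1,5],[0,0,0]],
  [[0,0,5],[0,0,0]],
  [[0,0,2],[0,0,0]],
  [[0,0,0],[0,0,0]],
])

```text
clock: 3.65
position: [0.5386, -0.1772, 0.11]
tool_rot: [[0.128, 0.992, 0.005], [0.992, -0.128, -0.002], [-0.001, 0.005, -1.0]]
force: [-0.2, -1.0, -0.5]
gripper_width: 1.001
```

```bash
python3 plan.py 537.3 -177 57 -7.6 5
```

```text
at [ 538.6 -177.2  110. ] yawY -7.4 F [-0.2 -1.  -0.5] w 1.001 t 3.65 turn [0.3 0.1 0.2]
[[[0.0, -0.3, 10.6], [0.3, 0.1, 0.2]], [[0.0, -0.3, 10.6], [0.0, 0.0, 0.0]], [[0.0, -0.3, 10.6], [0.0, 0.0, 0.0]], [[0.0, -0.3, 10.6], [0.0, 0.0, 0.0]], [[0.0, -0.3, 10.6], [0.0, 0.0, 0.0]]]
```

Emit:
drive_tool([
  [[0,-1,12],[0.3,0.1,0]],
  [[0,-0.7,12],[0,0,0]],
  [[0,-0.5,12],[0,0,0]],
  [[0,-0.5,12],[0,0,0]],
  [[0,-0.5,6],[0,0,0]],
])

```text
clock: 4.15
position: [0.5354, -0.177, 0.0518]
tool_rot: [[0.128, 0.992, -0.0], [0.992, -0.128, 0.0], [0.0, -0.0, -1.0]]
force: [0.2, -0.2, -0.6]
gripper_width: 1.001
```

```bash
python3 plan.py 537.3 -177 57 -7.6 5
```

```text
at [ 535.4 -177.    51.8] yawY -7.4 F [ 0.2 -0.2 -0.6] w 1.001 t 4.15 turn [-0.  -0.   0.2]
[[[0.1, 0.4, -1.0], [-0.0, -0.0, 0.2]], [[0.1, 0.4, -1.0], [-0.0, -0.0, 0.0]], [[0.1, 0.4, -1.0], [-0.0, -0.0, 0.0]], [[0.1, 0.4, -1.0], [-0.0, -0.0, 0.0]], [[0.1, 0.4, -1.0], [-0.0, -0.0, 0.0]]]
```

Emit:
drive_tool([
  [[0,1.5,-4],[0,0,0]],
  [[0,0.5,-2],[0,0,0]],
  [[0,0,0],[0,0,0]],
  [[0,0,0],[0,0,0]],
  [[0,0,0],[0,0,0]],
])

```text
clock: 4.65
position: [0.5375, -0.1772, 0.0577]
tool_rot: [[0.128, 0.992, -0.001], [0.992, -0.128, 0.001], [0.001, -0.001, -1.0]]
force: [0.2, 0.2, 0.0]
gripper_width: 1.0
```

Emit:
drive_tool([
  [[0,0,0],[0,0,0]],
  [[0,0,0],[0,0,0]],
  [[0,0,0],[0,0,0]],
  [[0,0,0],[0,0,0]],
  [[0,0,0],[0,0,0]],
], claw=0.3, force=25)

```text
clock: 5.15
position: [0.5379, -0.1774, 0.0585]
tool_rot: [[0.128, 0.992, 0.0], [0.992, -0.128, -0.0], [0.0, 0.0, -1.0]]
force: [-0.0, -0.1, -0.6]
gripper_width: 0.791
```

Emit:
drive_tool([
  [[0,0,0],[0,0,0]],
  [[0,0,0],[0,0,0]],
  [[0,0,0],[0,0,0]],
  [[0,0,0],[0,0,0]],
  [[0,0,0],[0,0,0]],
])

```text
clock: 5.65
position: [0.5378, -0.1774, 0.0584]
tool_rot: [[0.128, 0.992, 0.0], [0.992, -0.128, 0.0], [0.0, 0.0, -1.0]]
force: [-0.7, -1.0, 0.2]
gripper_width: 0.796
```

Emit:
drive_tool([
  [[0,0,-8],[0,0,0]],
  [[0,0,-10],[0,0,0]],
  [[0,0,-10],[0,0,0]],
  [[0,0,-10],[0,0,0]],
  [[0,0,-10],[0,0,0]],
])

```text
clock: 6.15
position: [0.5372, -0.1771, 0.1095]
tool_rot: [[0.128, 0.992, -0.001], [0.992, -0.128, 0.001], [0.001, -0.002, -1.0]]
force: [0.2, -0.6, -0.3]
gripper_width: 0.793
```

```bash
python3 plan.py 537.8 -177.4 140 -7.4 5
```

```text
at [ 537.2 -177.1  109.5] yawY -7.4 F [ 0.2 -0.6 -0.3] w 0.793 t 6.15 turn [-0.1 -0.   0. ]
[[[-0.0, 0.1, -6.1], [-0.1, -0.0, 0.0]], [[-0.1, 0.1, -6.1], [-0.0, -0.0, 0.0]], [[-0.1, 0.1, -6.1], [-0.0, -0.0, 0.0]], [[-0.1, 0.1, -6.1], [-0.0, -0.0, 0.0]], [[-0.1, 0.1, -6.1], [-0.0, -0.0, 0.0]]]
```

Emit:
drive_tool([
  [[0,0,-10],[0,0,0]],
  [[0,0,-10],[0,0,0]],
  [[0,0,-10],[0,0,0]],
  [[0,0,-10],[0,0,0]],
  [[0,0,-5],[0,0,0]],
])

```text
clock: 6.65
position: [0.5382, -0.1776, 0.1608]
tool_rot: [[0.128, 0.992, 0.002], [0.992, -0.128, -0.001], [-0.001, 0.002, -1.0]]
force: [-0.4, -0.7, -0.8]
gripper_width: 0.794
```

```bash
python3 plan.py 530 -20 150 2.9 10
```

```text
at [ 538.2 -177.6  160.8] yawY -7.4 F [-0.4 -0.7 -0.8] w 0.794 t 6.65 turn [  0.1   0.  -10.3]
[[[15.5, -2.8, 1.1], [0.1, 0.0, -5.1]], [[15.7, -1.4, 1.1], [0.1, 0.0, -5.1]], [[15.8, -0.0, 1.1], [0.0, 0.0, -0.0]], [[15.8, -0.0, 1.1], [0.0, 0.0, -0.0]], [[15.8, -0.0, 1.1], [0.0, 0.0, -0.0]]]
[[[15.8, -0.0, 1.1], [0.0, 0.0, -0.0]], [[15.8, -0.0, 1.1], [0.0, 0.0, -0.0]], [[15.8, -0.0, 1.1], [0.0, 0.0, -0.0]], [[15.8, -0.0, 1.1], [0.0, 0.0, -0.0]], [[15.8, -0.0, 1.1], [0.0, 0.0, -0.0]]]
```

Emit:
drive_tool([
  [[15,-3,0],[0,0,-5]],
  [[16,-1,0],[0,0,-5]],
  [[16,0,0],[0,0,0]],
  [[16,0,0],[0,0,0]],
  [[16,0,0],[0,0,0]],
])

```text
clock: 7.15
position: [0.5346, -0.0972, 0.1624]
tool_rot: [[-0.044, 0.999, 0.003], [0.999, 0.044, -0.002], [-0.002, 0.003, -1.0]]
force: [0.5, 0.3, -0.8]
gripper_width: 0.793
```

Emit:
drive_tool([
  [[16,0,5],[0,0,0]],
  [[16,0,5],[0,0,0]],
  [[16,0,10],[0,0,0]],
  [[12,0,10],[0,0,0]],
  [[5,0,5],[0,0,0]],
])

```text
clock: 7.65
position: [0.5313, -0.0252, 0.1264]
tool_rot: [[-0.038, 0.999, 0.004], [0.999, 0.038, -0.002], [-0.002, 0.004, -1.0]]
force: [0.2, -0.1, 0.5]
gripper_width: 0.793
```

```bash
python3 plan.py 530 -20 12 2.9 15
```

```text
at [531.3 -25.2 126.4] yawY 2.2 F [ 0.2 -0.1  0.5] w 0.793 t 7.65 turn [ 0.2  0.1 -0.7]
[[[0.4, -0.1, 7.6], [0.2, 0.1, -0.7]], [[0.3, -0.1, 7.6], [0.0, 0.0, -0.0]], [[0.3, -0.1, 7.6], [0.0, 0.0, -0.0]], [[0.3, -0.1, 7.6], [0.0, 0.0, -0.0]], [[0.3, -0.1, 7.6], [0.0, 0.0, -0.0]]]
[[[0.3, -0.1, 7.6], [0.0, 0.0, -0.0]], [[0.3, -0.1, 7.6], [0.0, 0.0, -0.0]], [[0.3, -0.1, 7.6], [0.0, 0.0, -0.0]], [[0.3, -0.1, 7.6], [0.0, 0.0, -0.0]], [[0.3, -0.1, 7.6], [0.0, 0.0, -0.0]]]
[[[0.3, -0.1, 7.6], [0.0, 0.0, -0.0]], [[0.3, -0.1, 7.6], [0.0, 0.0, -0.0]], [[0.3, -0.1, 7.6], [0.0, 0.0, -0.0]], [[0.3, -0.1, 7.6], [0.0, 0.0, -0.0]], [[0.3, -0.1, 7.6], [0.0, 0.0, -0.0]]]
```

Emit:
drive_tool([
  [[0,0,20],[0.2,0,-0.7]],
  [[0,0,20],[0,0,0]],
  [[0,0,20],[0,0,0]],
  [[0,0,15],[0,0,0]],
  [[0,0,5],[0,0,0]],
])

```text
clock: 8.15
position: [0.5321, -0.0241, 0.0434]
tool_rot: [[-0.049, 0.999, 0.001], [0.999, 0.049, -0.003], [-0.003, 0.001, -1.0]]
force: [0.0, 0.7, -1.3]
gripper_width: 0.789
```

```bash
python3 plan.py 530 -20 6 2.9 5
```

```text
at [532.1 -24.1  43.4] yawY 2.8 F [ 0.   0.7 -1.3] w 0.789 t 8.15 turn [ 0.1  0.2 -0.1]
[[[0.9, -0.4, 7.5], [0.1, 0.2, -0.1]], [[0.8, -0.4, 7.5], [0.0, 0.0, -0.0]], [[0.8, -0.4, 7.5], [0.0, 0.0, -0.0]], [[0.8, -0.4, 7.5], [0.0, 0.0, -0.0]], [[0.8, -0.4, 7.5], [0.0, 0.0, -0.0]]]
```

Emit:
drive_tool([
  [[0,0,10],[0,0.2,0]],
  [[0,0,10],[0,0,0]],
  [[0,0,6],[0,0,0]],
  [[0,0,3],[0,0,0]],
  [[0,0,0],[0,0,0]],
])

```text
clock: 8.65
position: [0.5329, -0.0247, 0.0127]
tool_rot: [[-0.047, 0.999, 0.002], [0.999, 0.047, -0.0], [-0.0, 0.002, -1.0]]
force: [0.3, -0.6, -1.0]
gripper_width: 0.789
```

Emit:
drive_tool([
  [[0,0,2],[0,0,0]],
  [[0,0,2],[0,0,0]],
  [[0,0,2],[0,0,0]],
  [[0,0,0],[0,0,0]],
  [[0,0,0],[0,0,0]],
])

```text
clock: 9.15
position: [0.5341, -0.0249, 0.0076]
tool_rot: [[-0.047, 0.999, 0.005], [0.999, 0.047, -0.001], [-0.001, 0.005, -1.0]]
force: [0.2, -0.1, 0.5]
gripper_width: 0.795
```

Emit:
drive_tool([
  [[0,0,1.5],[0.3,0,0]],
  [[0,0,1.5],[0,0,0]],
  [[0,0,1.5],[0,0,0]],
  [[0,0,0],[0,0,0]],
  [[0,0,0],[0,0,0]],
])

```text
clock: 9.65
position: [0.5351, -0.0252, 0.0061]
tool_rot: [[-0.048, 0.999, -0.0], [0.999, 0.048, -0.002], [-0.002, -0.0, -1.0]]
force: [-0.2, -0.7, -0.1]
gripper_width: 0.794
```

Emit:
drive_tool([
  [[0,0,2.5],[0,0,0]],
  [[0,0,2.5],[0,0,0]],
  [[0,0,2],[0,0,0]],
  [[0,0,0],[0,0,0]],
  [[0,0,0],[0,0,0]],
])

```text
clock: 10.15
position: [0.5359, -0.0254, 0.006]
tool_rot: [[-0.049, 0.999, -0.002], [0.999, 0.049, -0.002], [-0.002, -0.002, -1.0]]
force: [-0.6, -0.2, -0.4]
gripper_width: 0.792
```

Stopped at z = 6.0 mm, where bench contact was expected at about 5.5, so I release.

Emit:
drive_tool([
  [[0,0,0],[0,0,0]],
  [[0,0,0],[0,0,0]],
  [[0,0,0],[0,0,0]],
  [[0,0,0],[0,0,0]],
  [[0,0,0],[0,0,0]],
], claw=1)

```text
clock: 10.65
position: [0.5352, -0.0253, 0.0044]
tool_rot: [[-0.049, 0.999, -0.004], [0.999, 0.049, -0.002], [-0.002, -0.004, -1.0]]
force: [0.1, 0.2, 0.7]
gripper_width: 1.002
```

Emit:
drive_tool([
  [[0,0,-6],[0,0,0]],
  [[0,0,-20],[0,0,0]],
  [[0,0,-30],[0,0,0]],
  [[0,0,-40],[0,0,0]],
  [[0,0,-45],[0,0,0]],
])

```text
clock: 11.15
position: [0.5302, -0.0237, 0.1435]
tool_rot: [[-0.048, 0.999, -0.019], [0.999, 0.048, 0.003], [0.003, -0.019, -1.0]]
force: [1.4, 0.5, -0.3]
gripper_width: 1.003
```

Run:
```python
from h import *
o=telemetry.get_obs(); c=cam('wrist',o); im=grab('wrist','w2.png')
print((o['position']*1000).round(1),o['gripper_width'])
m=(im.min(2)>185).astype(np.uint8)
n,l,s,ce=cv2.connectedComponentsWithStats(m)
for i in range(1,n):
    if s[i,4]<800: continue
    ys,xs=np.where(l==i)
    P=np.array([onz(c,x,y,.048)[:2]*1000 for x,y in zip(xs,ys)]).astype(np.float32)
    print(ce[i].round(),s[i],cv2.minAreaRect(P))
```

```text
[530.2 -23.7 143.5] 1.0031528984662683
[293. 217.] [ 242  199  103   38 3784] ((536.2662353515625, -25.43987464904785), (67.83621215820312, 25.604045867919922), 2.957406759262085)
```

View pics/w2.png

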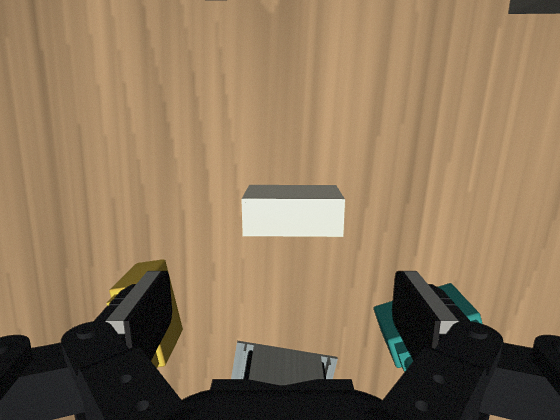

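The cap stands upright and alone at (293,217), centre (536,-25), yaw 3.0°. Now I turn a quarter and regrip it across the 26 mm faces.

```bash
python3 plan.py 536.3 -25.4 120 92.9 15; python3 -c "
from h import *;print(telemetry.get_obs()['qpos'].round(1))"
```

```text
at [535.2 -24.8 152.2] yawY 2.8 F [4.8 0.5 5.2] w 1.0 t 11.2 turn [ -0.3  -0.3 -90.1]
[[[-0.0, 0.1, 2.1], [-0.0, -0.0, -8.2]], [[-0.1, 0.1, 2.1], [-0.0, -0.0, -8.2]], [[-0.1, 0.1, 2.1], [-0.0, -0.0, -8.2]], [[-0.1, 0.1, 2.1], [-0.0, -0.0, -8.2]], [[-0.1, 0.0, 2.1], [-0.0, -0.0, -8.2]]]
[[[-0.1, 0.0, 2.1], [-0.0, -0.0, -8.2]], [[-0.1, 0.0, 2.1], [-0.0, -0.0, -8.2]], [[-0.1, 0.0, 2.1], [-0.0, -0.0, -8.2]], [[-0.1, -0.0, 2.1], [-0.0, -0.0, -8.2]], [[-0.1, -0.0, 2.1], [-0.0, -0.0, -8.2]]]
[[[-0.1, -0.0, 2.1], [-0.0, -0.0, -8.2]], [[-0.1, -0.0, 2.1], [-0.0, -0.0, -0.0]], [[-0.1, -0.0, 2.1], [-0.0, -0.0, -0.0]], [[-0.1, -0.0, 2.1], [-0.0, -0.0, -0.0]], [[-0.1, -0.0, 2.1], [-0.0, -0.0, -0.0]]]
[-15.3  10.6 101.6  -0.2  68.2 -18. ]
```

Emit:
drive_tool([
  [[0,0,3],[0,0,-8.5]],
  [[0,0,3],[0,0,-8.5]],
  [[0,0,3],[0,0,-8.5]],
  [[0,0,3],[0,0,-8.5]],
  [[0,0,3],[0,0,-8.5]],
])

```text
clock: 11.7
position: [0.5397, -0.0258, 0.1452]
tool_rot: [[-0.719, 0.695, 0.008], [0.695, 0.719, -0.005], [-0.009, 0.002, -1.0]]
force: [-1.0, -1.1, -0.3]
gripper_width: 1.004
```

Emit:
drive_tool([
  [[0,0,3],[0,0,-8.5]],
  [[0,0,3],[0,0,-8.5]],
  [[0,0,3],[0,0,-8.5]],
  [[0,0,3],[0,0,-8.5]],
  [[0,0,3],[0,0,-8.5]],
])

```text
clock: 12.2
position: [0.5403, -0.026, 0.1313]
tool_rot: [[-1.0, 0.018, 0.011], [0.018, 1.0, -0.006], [-0.011, -0.005, -1.0]]
force: [-0.2, 0.8, 0.7]
gripper_width: 0.999
```

```bash
python3 plan.py 536.3 -25.4 85 92.9 5; python3 -c "
from h import *;print(telemetry.get_obs()['qpos'].round(1))"
```

```text
at [540.3 -26.  131.3] yawY 89.0 F [-0.2  0.8  0.7] w 0.999 t 12.2 turn [-0.3  0.6 -3.9]
[[[0.9, 0.2, 9.3], [-0.3, 0.6, -3.9]], [[0.8, 0.2, 9.3], [-0.0, 0.0, -0.0]], [[0.8, 0.2, 9.3], [-0.0, 0.0, -0.0]], [[0.8, 0.2, 9.3], [-0.0, 0.0, -0.0]], [[0.8, 0.2, 9.3], [-0.0, 0.0, -0.0]]]
[ -15.2   12.1  102.5   -0.2   64.8 -104.2]
```

Emit:
drive_tool([
  [[3,0,12],[-0.3,0.6,-3.9]],
  [[1,0,12],[0,0,0]],
  [[1,0,12],[0,0,0]],
  [[0,0,8],[0,0,0]],
  [[0,0,2],[0,0,0]],
])

```text
clock: 12.7
position: [0.5358, -0.0262, 0.0835]
tool_rot: [[-0.999, -0.052, 0.002], [-0.052, 0.999, -0.001], [-0.002, -0.001, -1.0]]
force: [-0.1, -0.4, 0.5]
gripper_width: 0.997
```

```bash
python3 plan.py 536.3 -25.4 15 92.9 10
```

```text
at [535.8 -26.2  83.5] yawY 93.0 F [-0.1 -0.4  0.5] w 0.997 t 12.7 turn [-0.1  0.1  0.1]
[[[-0.0, 0.1, 6.9], [-0.1, 0.1, 0.1]], [[-0.1, 0.1, 6.9], [-0.0, 0.0, 0.0]], [[-0.1, 0.1, 6.9], [-0.0, 0.0, 0.0]], [[-0.1, 0.1, 6.9], [-0.0, 0.0, 0.0]], [[-0.1, 0.1, 6.9], [-0.0, 0.0, 0.0]]]
[[[-0.1, 0.1, 6.9], [-0.0, 0.0, 0.0]], [[-0.1, 0.1, 6.9], [-0.0, 0.0, 0.0]], [[-0.1, 0.1, 6.9], [-0.0, 0.0, 0.0]], [[-0.1, 0.1, 6.9], [-0.0, 0.0, 0.0]], [[-0.1, 0.1, 6.9], [-0.0, 0.0, 0.0]]]
```

Emit:
drive_tool([
  [[0,1,15],[0,0,0]],
  [[0,0,18],[0,0,0]],
  [[0,0,18],[0,0,0]],
  [[0,0,12],[0,0,0]],
  [[0,0,2],[0,0,0]],
])

```text
clock: 13.2
position: [0.5376, -0.0255, 0.017]
tool_rot: [[-0.999, -0.048, 0.006], [-0.048, 0.999, -0.002], [-0.005, -0.002, -1.0]]
force: [-0.6, -0.3, 0.6]
gripper_width: 1.0
```

```bash
python3 plan.py 536.3 -25.4 15 92.9 5
```

```text
at [537.6 -25.5  17. ] yawY 92.7 F [-0.6 -0.3  0.6] w 1.0 t 13.2 turn [-0.1  0.3 -0.2]
[[[0.3, 0.0, 0.4], [-0.1, 0.3, -0.2]], [[0.3, 0.0, 0.4], [-0.0, 0.0, -0.0]], [[0.3, 0.0, 0.4], [-0.0, 0.0, -0.0]], [[0.3, 0.0, 0.4], [-0.0, 0.0, -0.0]], [[0.3, 0.0, 0.4], [-0.0, 0.0, -0.0]]]
```

Emit:
drive_tool([
  [[1,0,1],[0,0.3,-0.2]],
  [[0,0,0],[0,0,0]],
  [[0,0,0],[0,0,0]],
  [[0,0,0],[0,0,0]],
  [[0,0,0],[0,0,0]],
], claw=-0.8, force=25)

```text
clock: 13.7
position: [0.5384, -0.026, 0.0183]
tool_rot: [[-0.999, -0.051, 0.003], [-0.051, 0.999, -0.003], [-0.003, -0.003, -1.0]]
force: [0.1, -0.3, -0.8]
gripper_width: 0.298
```

Emit:
drive_tool([
  [[0,0,0],[0,0,0]],
  [[0,0,0],[0,0,0]],
  [[0,0,0],[0,0,0]],
  [[0,0,0],[0,0,0]],
  [[0,0,0],[0,0,0]],
])

```text
clock: 14.2
position: [0.5387, -0.0261, 0.0188]
tool_rot: [[-0.999, -0.051, 0.004], [-0.051, 0.999, -0.003], [-0.004, -0.004, -1.0]]
force: [-1.0, 1.4, -0.6]
gripper_width: 0.296
```

Emit:
drive_tool([
  [[0,0,0],[0,0,0]],
  [[0,0,0],[0,0,0]],
  [[0,0,0],[0,0,0]],
  [[0,0,0],[0,0,0]],
  [[0,0,0],[0,0,0]],
])

```text
clock: 14.7
position: [0.5386, -0.026, 0.0186]
tool_rot: [[-0.999, -0.051, 0.004], [-0.051, 0.999, -0.003], [-0.004, -0.004, -1.0]]
force: [0.6, 0.2, -0.1]
gripper_width: 0.297
```

Emit:
drive_tool([
  [[0,0,-10],[0,0,0]],
  [[0,0,-20],[0,0,0]],
  [[0,0,-30],[0,0,0]],
  [[0,0,-35],[0,0,0]],
  [[0,0,-35],[0,0,0]],
])

```text
clock: 15.2
position: [0.5337, -0.0246, 0.1494]
tool_rot: [[-0.999, -0.051, -0.008], [-0.051, 0.999, -0.0], [0.008, 0.0, -1.0]]
force: [0.5, -0.4, -1.0]
gripper_width: 0.296
```

Emit:
drive_tool([
  [[0,10,-20],[0,0,0]],
  [[0,20,-20],[0,0,0]],
  [[0,25,-10],[0,0,0]],
  [[0,25,0],[0,0,0]],
  [[0,20,0],[0,0,0]],
])

```text
clock: 15.7
position: [0.5332, 0.0752, 0.2136]
tool_rot: [[-0.999, -0.046, 0.01], [-0.046, 0.999, -0.004], [-0.009, -0.004, -1.0]]
force: [-0.8, -0.3, -0.4]
gripper_width: 0.3
```

```bash
python3 - <<'E'
from h import *
o=telemetry.get_obs(); print(o['position'],o['gripper_width'])
grab('wrist','w3.png')
E
python3 plan.py 515 160 210 92.9 5
```

```text
[0.53324996 0.07521106 0.21359192] 0.2998253157925352
at [533.1  77.8 213.8] yawY 92.7 F [-0.9  2.1 -0.5] w 0.3 t 15.75 turn [-0.1  0.6 -0.2]
[[[2.8, 16.6, 0.7], [-0.1, 0.6, -0.2]], [[2.8, 16.6, 0.8], [-0.0, 0.0, -0.0]], [[2.8, 16.6, 0.8], [-0.0, 0.0, -0.0]], [[2.8, 16.6, 0.8], [-0.0, 0.0, -0.0]], [[2.8, 16.6, 0.8], [-0.0, 0.0, -0.0]]]
```

View pics/w3.png

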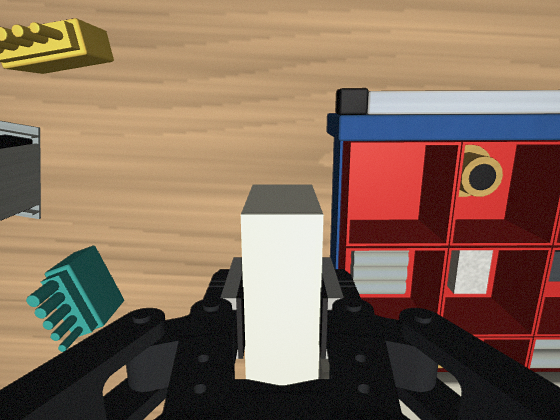

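The wrist picture shows the cap held square. The empty bin is the corner one at (385,190), rim from about u 346–461 and v 141–246; the bush is next to it at (481,177). I cast the rim corners at z = 0.082.

Run:
```python
from h import *
o=dict(position=np.array([.53325,.07521,.21359]),tool_rot=np.array([[-.999,-.046,.01],[-.046,.999,-.004],[-.009,-.004,-1]]))
c=cam('wrist',o)
Q=[onz(c,u,v,.082)*1000 for u,v in [(347,142),(461,142),(460,245),(347,246)]]
for q in Q: print(q.round(1))
print('c',np.mean(Q,0).round(1), 'sizes',[np.linalg.norm(Q[i]-Q[(i+1)%4]).round(1) for i in range(4)])
print('front strip', onz(c,370,91,.086)*1000, onz(c,558,92,.086)*1000)
im=cv2.imread('pics/w3.png'); print([im[142+k,400].tolist() for k in (-4,-2,0,2,4)],[im[190,k].tolist() for k in range(338,352,2)])
```

```text
[488.3 119.5  82. ]
[484.5 201.9  82. ]
[563.5 215.2  82. ]
[568.5 127.   82. ]
c [526.2 165.9  82. ] sizes [np.float64(82.4), np.float64(80.1), np.float64(88.3), np.float64(80.6)]
front strip [452.68614598 131.39498279  86.        ] [447.55885565 260.41925507  86.        ]
[[149, 88, 50], [59, 38, 30], [45, 50, 157], [76, 84, 233], [73, 79, 229]] [[92, 55, 29], [163, 98, 54], [10, 20, 64], [3, 2, 56], [5, 8, 57], [27, 23, 91], [70, 77, 230]]
```

Emit:
drive_tool([
  [[-4,20,0],[0,0.5,0]],
  [[-4,25,0],[0,0,0]],
  [[-4,25,0],[0,0,0]],
  [[-4,15,0],[0,0,0]],
  [[-4,5,0],[0,0,0]],
])

```text
clock: 16.25
position: [0.5488, 0.1717, 0.2174]
tool_rot: [[-0.999, -0.049, 0.004], [-0.049, 0.999, -0.003], [-0.004, -0.003, -1.0]]
force: [0.2, -0.8, -0.5]
gripper_width: 0.297
```

Emit:
drive_tool([
  [[0,0,0],[0,0,0]],
  [[0,0,0],[0,0,0]],
  [[0,0,0],[0,0,0]],
  [[0,0,0],[0,0,0]],
  [[0,0,0],[0,0,0]],
])

```text
clock: 16.75
position: [0.5493, 0.1689, 0.2174]
tool_rot: [[-0.999, -0.047, 0.004], [-0.047, 0.999, -0.005], [-0.004, -0.005, -1.0]]
force: [-0.3, -0.2, -1.1]
gripper_width: 0.304
```

Run:
```python
from h import *
o=telemetry.get_obs(); print(o['position'],o['gripper_width']); im=grab('wrist','w4.png')
np.savez('w4.npz',p=o['position'],R=o['tool_rot'])
```

```text
[0.54928809 0.16886632 0.21740752] 0.3035533186934175
```

View pics/w4.png

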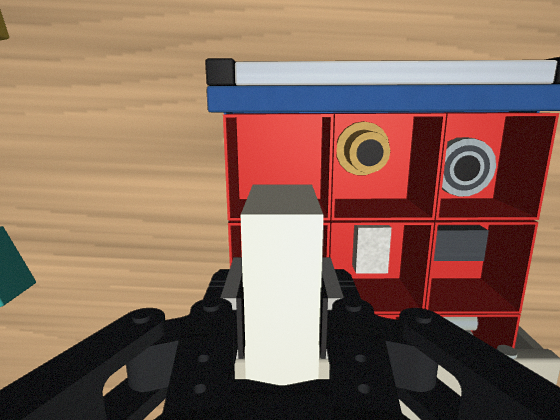

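```bash
python3 - <<'E'
from h import *
d=np.load('w4.npz'); c=cam('wrist',dict(position=d['p'],tool_rot=d['R']))
Q=[onz(c,u,v,.082)*1000 for u,v in [(225,115),(331,115),(331,219),(229,220)]]
for q in Q: print(q.round(1))
print('c',np.mean(Q,0).round(1), 'sizes',[np.linalg.norm(Q[i]-Q[(i+1)%4]).round(1) for i in range(4)])
# row of three: far right corners
print((onz(c,556,115,.082)*1000).round(1),(onz(c,536,217,.082)*1000).round(1))
print('strip ends',(onz(c,208,60,.086)*1000).round(1),(onz(c,557,58,.086)*1000).round(1))
E
python3 plan.py 530 165 217 92.9 5
```

```text
[488.7 124.   82. ]
[485.2 200.4  82. ]
[563.3 206.8  82. ]
[567.8 127.5  82. ]
c [526.2 164.7  82. ] sizes [np.float64(76.5), np.float64(78.4), np.float64(79.5), np.float64(79.2)]
[477.7 362.   82. ] [554.1 365.2  82. ]
strip ends [452.6 112.8  86. ] [440.6 350.6  86. ]
at [549.3 168.8 217.4] yawY 92.7 F [ 0.2  0.  -0.4] w 0.302 t 16.8 turn [-0.3  0.2 -0.2]
[[[3.9, -0.6, 0.1], [-0.3, 0.2, -0.2]], [[3.9, -0.6, 0.1], [-0.0, 0.0, -0.0]], [[3.9, -0.6, 0.1], [-0.0, 0.0, -0.0]], [[3.9, -0.6, 0.1], [-0.0, 0.0, -0.0]], [[3.9, -0.6, 0.1], [-0.0, 0.0, -0.0]]]
```

Emit:
drive_tool([
  [[10,-2,15],[-0.3,0.2,0]],
  [[8,-1.5,25],[0,0,0]],
  [[2,0,25],[0,0,0]],
  [[0,0,15],[0,0,0]],
  [[0,0,3],[0,0,0]],
])

```text
clock: 17.3
position: [0.5305, 0.163, 0.1338]
tool_rot: [[-0.999, -0.045, 0.005], [-0.045, 0.999, 0.001], [-0.005, 0.0, -1.0]]
force: [-0.9, 0.9, -0.5]
gripper_width: 0.295
```

```bash
python3 plan.py 528.5 165.3 112 92.9 5
```

```text
at [530.5 163.  133.8] yawY 92.6 F [-0.9  0.9 -0.5] w 0.295 t 17.3 turn [ 0.   0.3 -0.3]
[[[0.4, 0.5, 4.4], [0.0, 0.3, -0.3]], [[0.4, 0.5, 4.4], [0.0, 0.0, -0.0]], [[0.4, 0.5, 4.4], [0.0, 0.0, -0.0]], [[0.4, 0.5, 4.4], [0.0, 0.0, -0.0]], [[0.4, 0.5, 4.4], [0.0, 0.0, -0.0]]]
```

Emit:
drive_tool([
  [[1,1.5,8],[0,0.3,-0.3]],
  [[0.5,0.5,8],[0,0,0]],
  [[0,0,4],[0,0,0]],
  [[0,0,0],[0,0,0]],
  [[0,0,0],[0,0,0]],
])

```text
clock: 17.8
position: [0.5303, 0.165, 0.1141]
tool_rot: [[-0.999, -0.05, 0.001], [-0.05, 0.999, 0.001], [-0.001, 0.001, -1.0]]
force: [-0.3, 0.1, -1.1]
gripper_width: 0.305
```

```bash
python3 plan.py 528.5 165.3 108 92.9 5
python3 - <<'E'
from h import *
a=grab('wrist','w5.png');b=grab('side','s5.png')
f=lambda x:cv2.resize(x,(400,400),interpolation=cv2.INTER_CUBIC)
im=np.hstack([f(a[30:330,130:430]),f(b[120:250,160:290])]); cv2.imwrite('pics/c5.png',cv2.cvtColor(im,cv2.COLOR_RGB2BGR))
E
```

```text
at [530.3 165.  114.1] yawY 92.9 F [-0.3  0.1 -1.1] w 0.305 t 17.8 turn [ 0.   0.1 -0. ]
[[[0.4, 0.1, 1.2], [0.0, 0.1, -0.0]], [[0.4, 0.1, 1.2], [0.0, 0.0, -0.0]], [[0.4, 0.1, 1.2], [0.0, 0.0, -0.0]], [[0.4, 0.1, 1.2], [0.0, 0.0, -0.0]], [[0.4, 0.1, 1.2], [0.0, 0.0, -0.0]]]
```

View pics/c5.png

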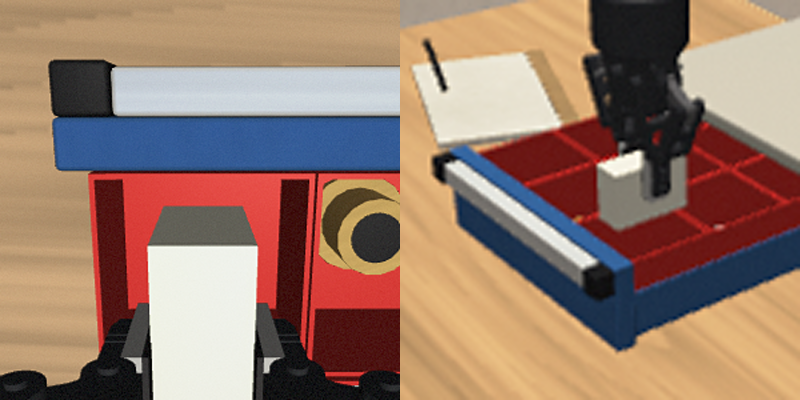

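The left half shows the cap centred sideways (148–257, bin 90–315). The right half shows it above the corner bin. Next I check the fore-aft gap numerically.

Run:
```python
from h import *
c=cam('wrist'); k=.75
g=lambda u,v,z:(onz(c,130+u*k,30+v*k,z)*1000).round(1)
print('rim front outer',g(200,173,.082),'cap front bottom',g(202,207,.0955),'cap front top',g(202,245,.1435),'bin L,R',g(91,200,.082),g(316,200,.082))
```

```text
rim front outer [486.2 161.6  82. ] cap front bottom [495.6 162.8  95.5] cap front top [495.1 162.7 143.5] bin L,R [497.7 123.2  82. ] [493.8 203.4  82. ]
```

Emit:
drive_tool([
  [[2.5,0,4],[0,0,0]],
  [[1,0,4],[0,0,0]],
  [[0.5,0,2],[0,0,0]],
  [[0,0,0],[0,0,0]],
  [[0,0,0],[0,0,0]],
])

```text
clock: 18.4
position: [0.5264, 0.1649, 0.1041]
tool_rot: [[-0.999, -0.05, 0.003], [-0.05, 0.999, 0.001], [-0.003, 0.001, -1.0]]
force: [0.2, 0.0, 0.2]
gripper_width: 0.296
```

```bash
python3 plan.py 527.3 165 60 92.9 10
```

```text
at [526.4 164.9 104.1] yawY 92.9 F [0.2 0.  0.2] w 0.296 t 18.4 turn [ 0.   0.2 -0. ]
[[[-0.1, 0.0, 4.4], [0.0, 0.2, -0.0]], [[-0.1, 0.0, 4.4], [0.0, 0.0, -0.0]], [[-0.1, 0.0, 4.4], [0.0, 0.0, -0.0]], [[-0.1, 0.0, 4.4], [0.0, 0.0, -0.0]], [[-0.1, 0.0, 4.4], [0.0, 0.0, -0.0]]]
[[[-0.1, 0.0, 4.4], [0.0, 0.0, -0.0]], [[-0.1, 0.0, 4.4], [0.0, 0.0, -0.0]], [[-0.1, 0.0, 4.4], [0.0, 0.0, -0.0]], [[-0.1, 0.0, 4.4], [0.0, 0.0, -0.0]], [[-0.1, 0.0, 4.4], [0.0, 0.0, -0.0]]]
```

Emit:
drive_tool([
  [[-0.3,0,5],[0,0.2,0]],
  [[0,0,5],[0,0,0]],
  [[0,0,5],[0,0,0]],
  [[0,0,5],[0,0,0]],
  [[0,0,5],[0,0,0]],
])

```text
clock: 18.9
position: [0.5273, 0.1649, 0.0776]
tool_rot: [[-0.999, -0.05, 0.0], [-0.05, 0.999, 0.001], [-0.0, 0.001, -1.0]]
force: [-0.2, -0.1, 0.1]
gripper_width: 0.298
```

```bash
python3 plan.py 527 165 50 92.9 5
```

```text
at [527.3 164.9  77.6] yawY 92.9 F [-0.2 -0.1  0.1] w 0.298 t 18.9 turn [ 0.  0. -0.]
[[[0.1, 0.0, 5.5], [0.0, 0.0, -0.0]], [[0.1, 0.0, 5.5], [0.0, 0.0, -0.0]], [[0.1, 0.0, 5.5], [0.0, 0.0, -0.0]], [[0.1, 0.0, 5.5], [0.0, 0.0, -0.0]], [[0.1, 0.0, 5.5], [0.0, 0.0, -0.0]]]
```

Emit:
drive_tool([
  [[0,0,6],[0,0,0]],
  [[0,0,6],[0,0,0]],
  [[0,0,6],[0,0,0]],
  [[0,0,6],[0,0,0]],
  [[0,0,4],[0,0,0]],
])

```text
clock: 19.4
position: [0.5268, 0.1649, 0.0463]
tool_rot: [[-0.999, -0.05, -0.001], [-0.05, 0.999, 0.001], [0.001, 0.001, -1.0]]
force: [-0.3, 0.1, -0.4]
gripper_width: 0.301
```

Emit:
drive_tool([
  [[0,0,2.5],[0,0,0]],
  [[0,0,2.5],[0,0,0]],
  [[0,0,2],[0,0,0]],
  [[0,0,2],[0,0,0]],
  [[0,0,0],[0,0,0]],
])

```text
clock: 19.9
position: [0.5283, 0.1651, 0.0383]
tool_rot: [[-0.999, -0.051, 0.002], [-0.051, 0.999, 0.001], [-0.002, 0.001, -1.0]]
force: [0.5, 0.0, -0.3]
gripper_width: 0.302
```

Expected contact is at about 37.6. One more nudge.

Emit:
drive_tool([
  [[0,0,2],[0,0,0]],
  [[0,0,2],[0,0,0]],
  [[0,0,2],[0,0,0]],
  [[0,0,2],[0,0,0]],
  [[0,0,2],[0,0,0]],
])

```text
clock: 20.4
position: [0.536, 0.1657, 0.0376]
tool_rot: [[-0.999, -0.051, 0.017], [-0.051, 0.999, 0.002], [-0.017, 0.001, -1.0]]
force: [-3.2, -1.5, 13.1]
gripper_width: 0.3
```

Floor contact (13 N). I relax, level the tool, then release with a small opening.

Emit:
drive_tool([
  [[0,0,-0.5],[0,0.5,0]],
  [[0,0,0],[0,0.3,0]],
  [[0,0,0],[0,0,0]],
  [[0,0,0],[0,0,0]],
  [[0,0,0],[0,0,0]],
])

```text
clock: 20.9
position: [0.5362, 0.1657, 0.0381]
tool_rot: [[-0.999, -0.051, 0.003], [-0.051, 0.999, 0.001], [-0.003, 0.001, -1.0]]
force: [-0.2, -0.6, 0.3]
gripper_width: 0.299
```

```bash
python3 plan.py 536 165.5 38 92.9 5
python3 - <<'E'
from h import *
a=grab('wrist','w6.png');b=grab('side','s6.png')
f=lambda x:cv2.resize(x,(400,400),interpolation=cv2.INTER_CUBIC)
im=np.hstack([f(a[30:330,130:430]),f(b[120:250,160:290])]); cv2.imwrite('pics/c6.png',cv2.cvtColor(im,cv2.COLOR_RGB2BGR))
E
```

```text
at [536.2 165.7  38.1] yawY 92.9 F [-0.2 -0.6  0.3] w 0.299 t 20.9 turn [0.1 0.2 0. ]
[[[0.1, -0.0, 0.0], [0.1, 0.2, 0.0]], [[0.1, -0.0, 0.0], [0.0, 0.0, 0.0]], [[0.1, -0.0, 0.0], [0.0, 0.0, 0.0]], [[0.1, -0.0, 0.0], [0.0, 0.0, 0.0]], [[0.1, -0.0, 0.0], [0.0, 0.0, 0.0]]]
```

View pics/c6.png

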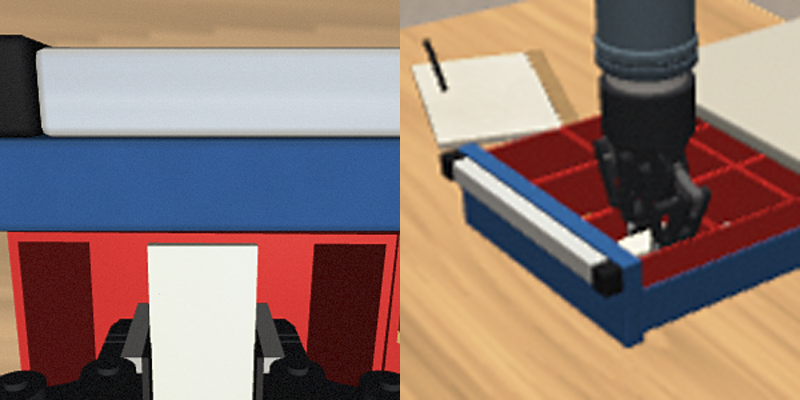

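The cap is upright inside the bin, with its top below the rim and clear walls left and right. Drawer and cap moved in together by a few mm. Releasing to a small opening.

Emit:
drive_tool([
  [[0,0,0],[0,0,0]],
  [[0,0,0],[0,0,0]],
  [[0,0,0],[0,0,0]],
  [[0,0,0],[0,0,0]],
  [[0,0,0],[0,0,0]],
], claw=-0.18)

```text
clock: 21.5
position: [0.5376, 0.1654, 0.0399]
tool_rot: [[-0.999, -0.052, 0.006], [-0.052, 0.999, 0.001], [-0.006, 0.001, -1.0]]
force: [0.4, -0.8, 0.4]
gripper_width: 0.408
```

Emit:
drive_tool([
  [[0,0,0],[0,0,0]],
  [[0,0,0],[0,0,0]],
  [[0,0,0],[0,0,0]],
  [[0,0,0],[0,0,0]],
  [[0,0,0],[0,0,0]],
])

```text
clock: 22.0
position: [0.5376, 0.1654, 0.0399]
tool_rot: [[-0.999, -0.052, 0.006], [-0.051, 0.999, 0.001], [-0.006, 0.001, -1.0]]
force: [0.2, -0.1, 0.9]
gripper_width: 0.407
```

Emit:
drive_tool([
  [[0,0,-4],[0,0,0]],
  [[0,0,-8],[0,0,0]],
  [[0,0,-12],[0,0,0]],
  [[0,0,-15],[0,0,0]],
  [[0,0,-15],[0,0,0]],
])

```text
clock: 22.5
position: [0.5353, 0.1653, 0.0954]
tool_rot: [[-0.999, -0.052, 0.001], [-0.052, 0.999, 0.001], [-0.001, 0.001, -1.0]]
force: [-0.5, 0.5, 0.5]
gripper_width: 0.414
```

```bash
python3 plan.py 450 165 220 92.9 5
```

```text
at [535.3 165.3  95.4] yawY 93.0 F [-0.5  0.5  0.5] w 0.414 t 22.5 turn [0.  0.  0.1]
[[[17.0, 0.8, -24.9], [0.0, 0.0, 0.1]], [[17.0, 0.8, -24.9], [0.0, 0.0, 0.0]], [[17.0, 0.8, -24.9], [0.0, 0.0, 0.0]], [[17.0, 0.8, -24.9], [0.0, 0.0, 0.0]], [[17.0, 0.8, -24.9], [0.0, 0.0, 0.0]]]
```

Emit:
drive_tool([
  [[0,0,-30],[0,0,0]],
  [[0,0,-35],[0,0,0]],
  [[15,5,-35],[0,0,0]],
  [[30,15,0],[0,0,0]],
  [[40,15,0],[0,0,0]],
])

```text
clock: 23.0
position: [0.4522, 0.1952, 0.2076]
tool_rot: [[-0.999, -0.047, 0.013], [-0.047, 0.999, 0.002], [-0.013, 0.001, -1.0]]
force: [-1.6, 0.2, -0.1]
gripper_width: 0.413
```

Emit:
drive_tool([
  [[40,15,0],[0,0,0]],
  [[20,10,0],[0,0,0]],
  [[5,0,0],[0,0,0]],
  [[0,0,0],[0,0,0]],
  [[0,0,0],[0,0,0]],
], claw=-1)

```text
clock: 23.5
position: [0.3818, 0.219, 0.2124]
tool_rot: [[-0.999, -0.051, 0.021], [-0.05, 0.999, 0.005], [-0.021, 0.003, -1.0]]
force: [0.5, -0.0, 0.0]
gripper_width: -0.002
```

```bash
python3 - <<'E'
from h import *
o=telemetry.get_obs(); np.savez('w7.npz',p=o['position'],R=o['tool_rot'])
a=grab('wrist','w7.png');b=grab('top','t7.png')
f=lambda x:cv2.resize(x,(400,400),interpolation=cv2.INTER_CUBIC)
im=np.hstack([cv2.resize(a,(533,400)),cv2.resize(b[150:270,110:190+0+40],(267,267*120//120))[:400] if 0 else cv2.resize(b[150:260,115:240],(267,400))]); cv2.imwrite('pics/c7.png',cv2.cvtColor(im,cv2.COLOR_RGB2BGR))
E
python3 plan.py 405 226 75 92.9 10
```

```text
at [382.  218.8 212.1] yawY 92.9 F [ 0.3  0.7 -0.4] w -0.003 t 23.6 turn [ 0.2  1.2 -0. ]
[[[-2.1, 0.6, 13.8], [0.2, 1.2, -0.0]], [[-2.3, 0.6, 13.7], [0.0, 0.0, -0.0]], [[-2.3, 0.6, 13.7], [0.0, 0.0, -0.0]], [[-2.3, 0.6, 13.7], [0.0, 0.0, -0.0]], [[-2.3, 0.6, 13.7], [0.0, 0.0, -0.0]]]
[[[-2.3, 0.6, 13.7], [0.0, 0.0, -0.0]], [[-2.3, 0.6, 13.7], [0.0, 0.0, -0.0]], [[-2.3, 0.6, 13.7], [0.0, 0.0, -0.0]], [[-2.3, 0.6, 13.7], [0.0, 0.0, -0.0]], [[-2.3, 0.6, 13.7], [0.0, 0.0, -0.0]]]
```

View pics/c7.png

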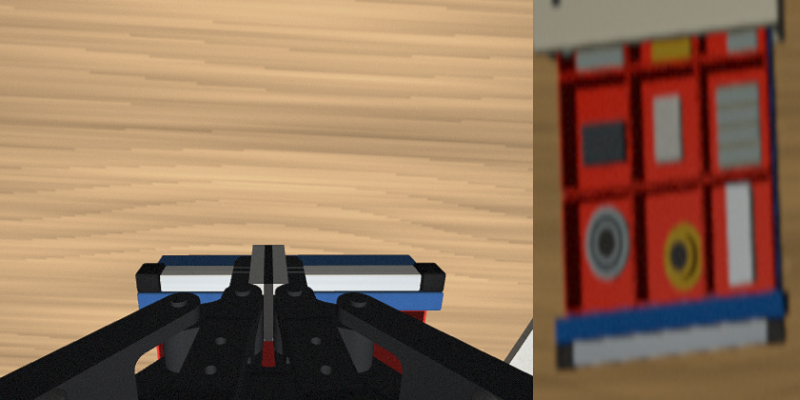

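The cap stands upright in the empty bin (white rectangle at (738,232) in the right half), with bearing and bush untouched. The fingers are shut and in front of the grip strip, so I go down to push.

Emit:
drive_tool([
  [[0,2,25],[0.2,1.2,0]],
  [[0,3,35],[0,0,0]],
  [[0,3,35],[0,0,0]],
  [[0,3,30],[0,0,0]],
  [[0,0,5],[0,0,0]],
])

```text
clock: 24.1
position: [0.3894, 0.2288, 0.0801]
tool_rot: [[-0.999, -0.044, 0.005], [-0.044, 0.999, 0.001], [-0.005, 0.0, -1.0]]
force: [0.4, -0.5, -1.1]
gripper_width: -0.004
```

```bash
python3 plan.py 425 231 74 92.9 5
```

```text
at [389.4 228.8  80.1] yawY 92.5 F [ 0.4 -0.5 -1.1] w -0.004 t 24.1 turn [ 0.   0.3 -0.4]
[[[-7.1, 0.1, 1.3], [0.0, 0.3, -0.4]], [[-7.1, 0.1, 1.2], [0.0, 0.0, -0.0]], [[-7.1, 0.1, 1.2], [0.0, 0.0, -0.0]], [[-7.1, 0.1, 1.2], [0.0, 0.0, -0.0]], [[-7.1, 0.1, 1.2], [0.0, 0.0, -0.0]]]
```

Emit:
drive_tool([
  [[-7,0,3],[0,0.3,-0.4]],
  [[-7,0,2],[0,0,0]],
  [[-7,0,2],[0,0,0]],
  [[-7,0,1],[0,0,0]],
  [[-6,0,0],[0,0,0]],
])

```text
clock: 24.6
position: [0.4303, 0.2303, 0.075]
tool_rot: [[-0.999, -0.05, 0.004], [-0.05, 0.999, 0.001], [-0.004, 0.001, -1.0]]
force: [-0.2, 0.3, 0.3]
gripper_width: -0.002
```

Emit:
drive_tool([
  [[-5,0,0],[0,0,0]],
  [[-4,0,0],[0,0,0]],
  [[-4,0,0],[0,0,0]],
  [[-4,0,0],[0,0,0]],
  [[-4,0,0],[0,0,0]],
])

```text
clock: 25.1
position: [0.4521, 0.2316, 0.0762]
tool_rot: [[-0.999, -0.05, 0.002], [-0.05, 0.999, 0.001], [-0.002, 0.001, -1.0]]
force: [-3.7, 0.1, 2.9]
gripper_width: 0.003
```

Emit:
drive_tool([
  [[-5,0,1],[0,0,0]],
  [[-5,0,1],[0,0,0]],
  [[-5,0,0.5],[0,0,0]],
  [[-5,0,0.5],[0,0,0]],
  [[-5,0,0.5],[0,0,0]],
])

```text
clock: 25.6
position: [0.4776, 0.233, 0.072]
tool_rot: [[-0.999, -0.051, -0.001], [-0.051, 0.999, 0.001], [0.001, 0.001, -1.0]]
force: [-4.5, 0.6, 2.6]
gripper_width: -0.0
```

Emit:
drive_tool([
  [[-6,0,0.5],[0,0,0]],
  [[-6,0,0.5],[0,0,0]],
  [[-6,0,0.5],[0,0,0]],
  [[-6,0,0.5],[0,0,0]],
  [[-6,0,0.5],[0,0,0]],
])

```text
clock: 26.1
position: [0.5101, 0.2347, 0.0691]
tool_rot: [[-0.999, -0.051, -0.001], [-0.051, 0.999, 0.001], [0.001, 0.001, -1.0]]
force: [-4.3, -0.0, 3.3]
gripper_width: 0.002
```

```bash
python3 plan.py 600 240 73 92.9 15
```

```text
at [510.1 234.7  69.1] yawY 92.9 F [-4.3 -0.   3.3] w 0.002 t 26.1 turn [ 0.  -0.1  0. ]
[[[-6.0, 0.1, -0.3], [0.0, -0.1, 0.0]], [[-6.0, 0.1, -0.3], [0.0, -0.0, 0.0]], [[-6.0, 0.1, -0.3], [0.0, -0.0, 0.0]], [[-6.0, 0.1, -0.3], [0.0, -0.0, 0.0]], [[-6.0, 0.1, -0.3], [0.0, -0.0, 0.0]]]
[[[-6.0, 0.1, -0.3], [0.0, -0.0, 0.0]], [[-6.0, 0.1, -0.3], [0.0, -0.0, 0.0]], [[-6.0, 0.1, -0.3], [0.0, -0.0, 0.0]], [[-6.0, 0.1, -0.3], [0.0, -0.0, 0.0]], [[-6.0, 0.1, -0.3], [0.0, -0.0, 0.0]]]
[[[-6.0, 0.1, -0.3], [0.0, -0.0, 0.0]], [[-6.0, 0.1, -0.3], [0.0, -0.0, 0.0]], [[-6.0, 0.1, -0.3], [0.0, -0.0, 0.0]], [[-6.0, 0.1, -0.3], [0.0, -0.0, 0.0]], [[-6.0, 0.1, -0.3], [0.0, -0.0, 0.0]]]
```

Force is about 4 N and steady. Continuing to about x = 590.

Emit:
drive_tool([
  [[-6,0,0],[0,0,0]],
  [[-6,0,0],[0,0,0]],
  [[-6,0,0],[0,0,0]],
  [[-6,0,0],[0,0,0]],
  [[-6,0,0],[0,0,0]],
])

```text
clock: 26.6
position: [0.5429, 0.2363, 0.069]
tool_rot: [[-0.999, -0.051, -0.001], [-0.051, 0.999, 0.001], [0.001, 0.001, -1.0]]
force: [-4.2, 0.4, 3.5]
gripper_width: 0.0
```

Emit:
drive_tool([
  [[-6,0,0],[0,0,0]],
  [[-6,0,0],[0,0,0]],
  [[-6,0,0],[0,0,0]],
  [[-6,0,0],[0,0,0]],
  [[-6,0,0],[0,0,0]],
])

```text
clock: 27.1
position: [0.5757, 0.238, 0.069]
tool_rot: [[-0.999, -0.051, -0.001], [-0.051, 0.999, 0.001], [0.001, 0.001, -1.0]]
force: [-4.0, -0.4, 3.0]
gripper_width: 0.001
```

Emit:
drive_tool([
  [[-5,0,0],[0,0,0]],
  [[-4,0,0],[0,0,0]],
  [[-4,0,0],[0,0,0]],
  [[-4,0,0],[0,0,0]],
  [[-3,0,0],[0,0,0]],
])

```text
clock: 27.6
position: [0.5981, 0.2392, 0.069]
tool_rot: [[-0.999, -0.051, -0.0], [-0.051, 0.999, 0.001], [0.0, 0.001, -1.0]]
force: [-4.1, 0.9, 2.4]
gripper_width: -0.0
```

Emit:
drive_tool([
  [[-3,0,0],[0,0,0]],
  [[-3,0,0],[0,0,0]],
  [[-2,0,0],[0,0,0]],
  [[-2,0,0],[0,0,0]],
  [[-2,0,0],[0,0,0]],
])

```text
clock: 28.1
position: [0.6112, 0.2398, 0.069]
tool_rot: [[-0.999, -0.051, -0.0], [-0.051, 0.999, 0.001], [0.0, 0.001, -1.0]]
force: [-1.7, 0.4, 2.7]
gripper_width: -0.001
```

Emit:
drive_tool([
  [[-2,0,0],[0,0,0]],
  [[-2,0,0],[0,0,0]],
  [[-2,0,0],[0,0,0]],
  [[-2,0,0],[0,0,0]],
  [[-2,0,0],[0,0,0]],
])

```text
clock: 28.6
position: [0.622, 0.2404, 0.069]
tool_rot: [[-0.999, -0.051, -0.0], [-0.051, 0.999, 0.001], [0.0, 0.001, -1.0]]
force: [-2.7, -0.3, 2.1]
gripper_width: -0.006
```

Emit:
drive_tool([
  [[-2,0,0],[0,0,0]],
  [[-2,0,0],[0,0,0]],
  [[-2,0,0],[0,0,0]],
  [[-2,0,0],[0,0,0]],
  [[-2,0,0],[0,0,0]],
])

```text
clock: 29.1
position: [0.6251, 0.2406, 0.0685]
tool_rot: [[-0.998, -0.052, -0.018], [-0.052, 0.999, -0.002], [0.018, -0.001, -1.0]]
force: [-11.7, -1.6, 9.5]
gripper_width: -0.002
```

The force jumped to 12 N and travel stopped, as at the rigid stop. Backing off and checking.

Emit:
drive_tool([
  [[5,0,0],[0,-1,0]],
  [[15,0,0],[0,0,0]],
  [[30,0,0],[0,0,0]],
  [[40,0,-10],[0,0,0]],
  [[40,0,-20],[0,0,0]],
])

```text
clock: 29.6
position: [0.4988, 0.2323, 0.0968]
tool_rot: [[-0.999, -0.049, 0.009], [-0.049, 0.999, -0.001], [-0.009, -0.001, -1.0]]
force: [-0.2, -0.3, 0.1]
gripper_width: 0.002
```

Emit:
drive_tool([
  [[40,0,-30],[0,0,0]],
  [[20,0,-30],[0,0,0]],
  [[5,0,-10],[0,0,0]],
  [[0,0,0],[0,0,0]],
  [[0,0,0],[0,0,0]],
])

```text
clock: 30.1
position: [0.4322, 0.2292, 0.1698]
tool_rot: [[-0.999, -0.049, 0.018], [-0.049, 0.999, 0.001], [-0.018, -0.0, -1.0]]
force: [0.3, 0.8, -1.0]
gripper_width: 0.0
```

Run:
```python
from h import *
o=telemetry.get_obs();print(o['position'],o['clock'],o['force'].round(1))
t=grab('top','t8.png');s=grab('side','s8.png')
im=np.hstack([cv2.resize(t[140:270,100:400],(400,400)) if 0 else cv2.resize(t[130:260,100:400],(400,300)),cv2.resize(s[110:330,150:390],(400,300))])
cv2.imwrite('pics/c8.png',cv2.cvtColor(im,cv2.COLOR_RGB2BGR))
c=cam('top'); cs=cam('side')
# expected strip front-top edge when shut: ends at cabinet x=-.034, z=.086
a=np.radians(2.9); X=np.array([np.cos(a),np.sin(a),0]);Y=np.array([-X[1],X[0],0]); F=np.array([.812,.260,0])-.145*X
for g in (0,.01): print(g,[ (proj(k,F-(.034+g)*X+s_*.111*Y+[0,0,.086])).round(1).tolist() for k in (c,cs) for s_ in (-1,1)])
```

```text
[0.43216772 0.22922098 0.1698191 ] 30.1 [ 0.3  0.8 -1. ]
0 [[219.7, 171.2], [130.0, 177.6], [280.1, 184.1], [231.5, 155.3]]
0.01 [[219.9, 175.3], [130.2, 181.7], [277.2, 185.2], [228.6, 156.2]]
```

View pics/c8.png

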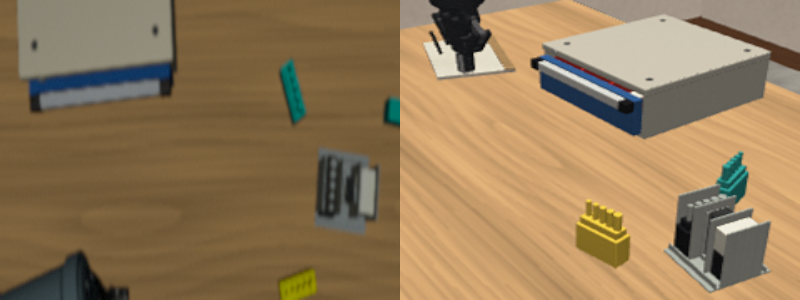

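The top crop shows the strip's front edge where a shut drawer would put it (full-frame rows about 177.6 and 171.2, predicted 177.6 and 171.2). The punch case with its punches and the neighbours still stand in the rack. In the side crop a red sliver shows above the front, so I check the gap numerically.

Run:
```python
from h import *
im=cv2.imread('pics/t8.png').astype(int); c=cam('top')
for u in (150,180,205):
    print(u,[(v,*im[v,u].tolist()) for v in range(156,182)])
a=np.radians(2.9); X=np.array([np.cos(a),np.sin(a),0])
s=cv2.imread('pics/s8.png')[135:215,225:305]; cv2.imwrite('pics/s8c.png',cv2.resize(s,(640,640),interpolation=cv2.INTER_CUBIC)[:600])
```

```text
150 [(156, 121, 138, 143), (157, 121, 139, 143), (158, 123, 140, 145), (159, 122, 140, 145), (160, 116, 134, 139), (161, 94, 109, 114), (162, 77, 73, 72), (163, 86, 52, 32), (164, 95, 54, 16), (165, 95, 52, 13), (166, 96, 55, 17), (167, 95, 55, 21), (168, 97, 71, 57), (169, 106, 100, 96), (170, 120, 120, 116), (171, 127, 126, 121), (172, 128, 126, 122), (173, 128, 125, 121), (174, 120, 119, 114), (175, 95, 98, 98), (176, 65, 81, 95), (177, 57, 89, 113), (178, 59, 95, 122), (179, 59, 96, 122), (180, 59, 98, 123), (181, 59, 96, 122)]
180 [(156, 123, 142, 146), (157, 123, 142, 147), (158, 114, 132, 138), (159, 90, 105, 108), (160, 76, 67, 64), (161, 87, 53, 29), (162, 97, 54, 16), (163, 98, 55, 13), (164, 98, 55, 13), (165, 97, 58, 27), (166, 100, 80, 68), (167, 118, 114, 110), (168, 129, 127, 124), (169, 128, 128, 122), (170, 131, 129, 124), (171, 129, 128, 122), (172, 122, 120, 115), (173, 90, 93, 94), (174, 61, 80, 97), (175, 58, 89, 115), (176, 59, 95, 121), (177, 58, 95, 121), (178, 57, 95, 120), (179, 61, 97, 122), (180, 56, 93, 120), (181, 55, 91, 116)]
205 [(156, 120, 139, 144), (157, 99, 116, 119), (158, 78, 78, 78), (159, 89, 56, 38), (160, 95, 52, 13), (161, 99, 57, 17), (162, 99, 55, 16), (163, 97, 54, 17), (164, 94, 63, 46), (165, 99, 92, 87), (166, 117, 116, 113), (167, 127, 126, 121), (168, 131, 128, 125), (169, 130, 128, 123), (170, 123, 121, 117), (171, 98, 101, 101), (172, 67, 85, 97), (173, 58, 90, 116), (174, 60, 98, 124), (175, 60, 96, 122), (176, 57, 92, 119), (177, 56, 92, 117), (178, 60, 95, 119), (179, 58, 93, 118), (180, 56, 92, 117), (181, 54, 87, 112)]
```

View pics/s8c.png

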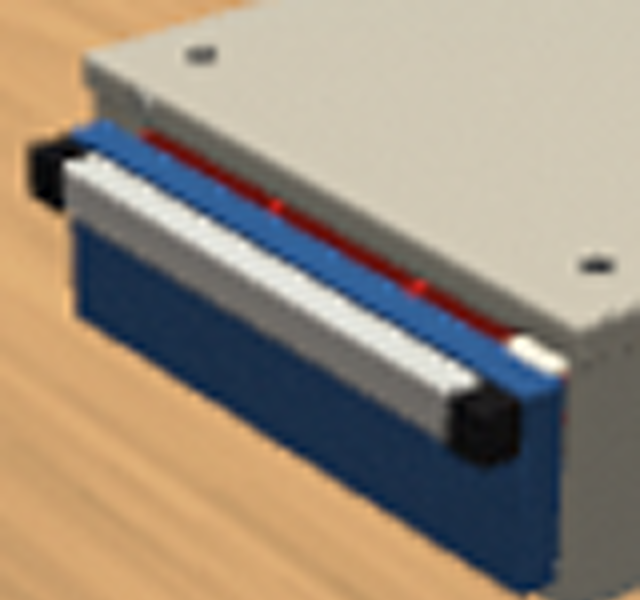

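Run:
```python
from h import *
cs=cam('side'); print('cam',cs[1][:3,3].round(3))
a=np.radians(2.9); X=np.array([np.cos(a),np.sin(a),0]);Y=np.array([-X[1],X[0],0]); F=np.array([.812,.260,0])-.145*X
P=lambda x,y,z:((proj(cs,F+x*X+y*Y+[0,0,z])-[225,135])*8).round().tolist()
print('housing front top corners',P(0,-.138,.112),P(0,.138,.112),'strip top ends',P(-.034,-.111,.086),P(-.034,.111,.086))
print('front top outer/inner right end',P(-.02,-.131,.088),P(0,-.131,.088),P(0,.131,.088))
for x in (.008,.02): print('cap front top',x,P(x,-.067,.067),P(x,-.093,.067),'z.08',P(x,-.067,.08),P(x,-.093,.08))
# where patch lies, in planes
for u,v in [(512,337),(565,358),(565,375),(520,355)]:
    o,d=ray(cs,225+u/8,135+v/8)
    for z in (.067,.088,.1):
        q=o+d*(z-o[2])/d[2]-F; print((u,v),z,'cab xy',(q@X*1000).round(1),(q@Y*1000).round(1))
```

```text
cam [-0.001 -0.697  0.654]
housing front top corners [578.0, 323.0] [84.0, 50.0] strip top ends [441.0, 393.0] [52.0, 162.0]
front top outer/inner right end [514.0, 398.0] [561.0, 380.0] [97.0, 116.0]
cap front top 0.008 [452.0, 358.0] [502.0, 386.0] z.08 [453.0, 324.0] [503.0, 352.0]
cap front top 0.02 [479.0, 348.0] [529.0, 376.0] z.08 [480.0, 314.0] [530.0, 342.0]
(512, 337) 0.067 cab xy 34.1 -67.8
(512, 337) 0.088 cab xy 7.3 -98.1
(512, 337) 0.1 cab xy -8.0 -115.4
(565, 358) 0.067 cab xy 38.4 -90.6
(565, 358) 0.088 cab xy 11.4 -120.1
(565, 358) 0.1 cab xy -4.0 -136.9
(565, 375) 0.067 cab xy 30.3 -99.8
(565, 375) 0.088 cab xy 3.6 -129.0
(565, 375) 0.1 cab xy -11.6 -145.6
(520, 355) 0.067 cab xy 27.6 -79.6
(520, 355) 0.088 cab xy 1.0 -109.4
(520, 355) 0.1 cab xy -14.1 -126.5
```

Run:
```python
from h import *
c=cam('top'); a=np.radians(2.9); X=np.array([np.cos(a),np.sin(a),0])
for u,h,s in [(150,161.2,175.2),(180,159.2,173.2),(205,157.4,171.2)]:
    print((1000*(onz(c,u,h,.112)-onz(c,u,s,.086))@X).round(1),(1000*(onz(c,u,h,.112)-onz(c,u,s,.070))@X).round(1))
```

```text
30.5 28.3
30.5 28.3
30.0 27.8
```

The strip measures about 30 mm in front of the housing (34 when shut, so no remaining opening). The white patch fits the cap's top at its standing height (z = 67 mm). Handing in.

```bash
python3 -c "
from h import *
print(robot.hand_in(), telemetry.get_obs()['clock'])"
```

```text
the job is handed in; nothing more can be done
the job is handed in; nothing more can be done
```

The cap is stowed mouth down in the empty red bin and the drawer is pushed shut. I handed in at about 30 s; no verdict is reported.

**What I did:**
- I lifted the cap straight off by its narrow ends.
- I set it on the free bench and regripped it across its 26 mm faces so the fingers would fit the bin.
- I lowered it to the bin floor and released with a small opening.
- I pushed the drawer in at about 4 N until it met the stop (about 12 N), then backed clear.

**What the last checks showed:**
- **Cap:** before closing, the top view showed it standing in the bin. After closing, the part seen over the drawer front fits its top at standing height (67 mm). I saw it only through that gap.
- **Drawer:** the blue front's back edge lies on the housing plane to about 2 mm. The strip measured about 30 mm in front of the housing, against the stated 34 mm; I put that 3.5 mm difference down to picture error.
- **Rack:** the lower half with its punches and both neighbours still stand in place, judged by eye from the pictures and not measured.
- **Bearing and bush:** both were still in their bins before the drawer closed; they could not be seen afterwards.

**One thing off plan:** pressing the cap onto the bin floor reached 13 N, and the tool slid about 8 mm inward, taking the drawer with it. The drawer was still well open at release.

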